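# Re-fit the office water filter

## Robot

A 6-joint arm with a two-finger parallel gripper is mounted at the origin on the work surface. World frame = base frame: x ahead of the robot, y to its left, z up, the work surface at z = 0. Lengths are in mm, angles in degrees, forces in N, time in s.
With the tool pointing down it reaches from about 300 to 850 mm from the base axis. Payload 4.2 kg.
Tool frame: the origin (TCP) lies midway between the tips of the shut fingers; the grasp point (between the pads) lies 19 mm behind it; z points along the fingers, y is the line along which they close (so a half turn about z gives the same grasp; the last joint's range is limited). The gripper opens to 91 mm and grips with 3 to 60 N. Pads are 32 mm wide; open, the fingers measure 118 mm over their backs; the gripper's body (76 mm by 178 mm) begins 60 mm behind the grasp point.
Start: joints at [-67.38, 18.312, 89.639, -0, 72.044, -1.146], TCP at [231.734, -526.253, 213.976] pointing down, gripper open.
Joint ranges: [-177.97, 177.97], [-48.28, 115.42], [12.27, 149.76], [-77.06, 257.06], [2.81, 150.46], [-146.56, 146.56]. Speed limits (degrees/s): [147.25, 147.25, 180, 180, 180, 180].

## Interface

Orientations are given as [roll, pitch, yaw] about the fixed x, y, z axes, in that order (R = Rz(yaw) Ry(pitch) Rx(roll)).
In Python, from workcell import env gives the robot as it stands.
- The arm moves only by the shell command python3 drive.py 'ROWS' [OPENING] [FORCE]. ROWS is one flat JSON list of numbers that holds 1 to 8 rows one after another, with no inner brackets; each row has 6 numbers: dx, dy, dz in mm, then a rotation vector rx, ry, rz in degrees; each row shifts and turns the commanded pose from where the row before left it, along the tool's axes as they then stand; what a row does not reach is not made up. A row lasts 1/10 s, in which the tool goes at most 50 mm and 8.59 degrees, less where a joint would pass 70% of its speed; a pose out of reach is approached as far as the arm can. OPENING is the finger opening in mm, set as the command begins (- or left out keeps the last). The fingers move at their own pace and stop on an object; FORCE is the grip in N (left out, the last holds). Time passes only in rows, so rows that do not move let the fingers close. It prints the time, the measured TCP pose, the force, the opening and the grip force at its end. Input that does not fit is refused with a message, and nothing moves.
- env.state(): the state, without advancing time (a new reading comes with each control period).
- env.grab_frame(name): name is "scene" or "top"; returns the picture (384x512x3 uint8, blue, green, red); there is no depth.
- env.camera_model(name): a dict with "fx", "fy", "cx", "cy" (pixels), "D" ([k1, k2, p1, p2, k3] as OpenCV has them; the pictures are not rectified), "T" (4x4, takes a point from camera to world coordinates). Camera axes: x right, y up, looking along -z (the intrinsics and any distortion apply to the point x, -y, -z); pixel columns grow to the right and rows downward; lengths in mm; the calibration is good to about 2 mm. A picture is of the moment at which its call begins. camera_model takes no time and is no camera call.
- env.job_done(): hands the job in; it is judged then, once.
The state is a dict: "time_s": time; "qpos": joint angles; "qvel": joint speeds; "effort": joint torques, N m; "ee_pos": TCP position; "ee_rot": TCP orientation; "force": force on the tool from outside, world axes, zero at the start; "torque": the same for the moment, N m; "gripper_width": finger opening in mm; "gripper_force": force on a finger pad.
Only numpy, scipy, OpenCV 4.12 (cv2) and the standard library are available. Lean on these libraries where they do the work, as an engineer would, in place of code of your own. Each camera call takes 0.05 s, during which the arm holds its last target. There are 200 camera calls.

## Task

Finish the filter change on the water dispenser's manifold: push the three new filter tubes stem first into its three push-fit ports, each past the seal until it bottoms, and only when all three are fully home swing the valve lever a quarter turn so that it lies in line with its pipe (water on). Clear up the parts that came off, at any time: every elbow fitting into the shallow tray, every spent cartridge into the deep bin. Leave the mug, the jar and the carton where they are.

Things in the scene. Friction and masses are not known exactly. Their poses are not given: they have to be found in the camera images.
- manifold: Fixed low filter manifold, 250 mm wide (its y), 100 mm high, 125 mm deep, grey front plate, white housing. Origin on the desk under it; x points into the ports, i.e. horizontally from the front face (50 mm before the origin) to the back; yaw at most 0.15 rad from world x. Ports 75 mm apart. A copper inlet pipe with the ball valve sticks out 85 mm from its +y end.
- port_a (a point): Centre of the mouth of the push-fit port at the manifold's -y end, 70 mm above the desk; axes as the manifold's, +x into the bore. Starts empty. Bore 17 mm, flared 2 mm; a look-only collar stands 9 mm out. 16 mm in, the stem meets the seal, which drags with a steady 6 N (first time only) for 22 mm up to the hard stop 38 mm in. Any tube fits; a seated tube stays, sagging 2 to 4 degrees.
- port_b (a point): Centre of the mouth of the push-fit port at the manifold's middle, 70 mm above the desk; axes as the manifold's, +x into the bore. Starts empty. Bore 17 mm, flared 2 mm; a look-only collar stands 9 mm out. 16 mm in, the stem meets the seal, which drags with a steady 6 N (first time only) for 22 mm up to the hard stop 38 mm in. Any tube fits; a seated tube stays, sagging 2 to 4 degrees.
- port_c (a point): Centre of the mouth of the push-fit port at the manifold's +y end, 70 mm above the desk; axes as the manifold's, +x into the bore. Starts empty. Bore 17 mm, flared 2 mm; a look-only collar stands 9 mm out. 16 mm in, the stem meets the seal, which drags with a steady 6 N (first time only) for 22 mm up to the hard stop 38 mm in. Any tube fits; a seated tube stays, sagging 2 to 4 degrees.
- tube_1: New filter tube, 150 mm, 110 g: white shell 30 x 30 mm square, 70 mm long (grip across it), and from its front end a round 16 mm tube stem 80 mm long, last 5 mm tapered. Origin: centre of the shell's underside; x to the stem, z up; axis 15 mm above the underside. Starts lying, stem away from the robot, yaw within 0.35. When home, the origin is 77 mm before the mouth.
- tip_1 (a point): Centre of the stem's free end of tube_1: 115 mm ahead of its origin, on the tube axis; axes as the tube's.
- tube_2: New filter tube, 150 mm, 110 g: white shell 30 x 30 mm square, 70 mm long (grip across it), and from its front end a round 16 mm tube stem 80 mm long, last 5 mm tapered. Origin: centre of the shell's underside; x to the stem, z up; axis 15 mm above the underside. Starts lying, stem away from the robot, yaw within 0.35. When home, the origin is 77 mm before the mouth.
- tip_2 (a point): Centre of the stem's free end of tube_2: 115 mm ahead of its origin, on the tube axis; axes as the tube's.
- tube_3: New filter tube, 150 mm, 110 g: white shell 30 x 30 mm square, 70 mm long (grip across it), and from its front end a round 16 mm tube stem 80 mm long, last 5 mm tapered. Origin: centre of the shell's underside; x to the stem, z up; axis 15 mm above the underside. Starts lying, stem away from the robot, yaw within 0.35. When home, the origin is 77 mm before the mouth.
- tip_3 (a point): Centre of the stem's free end of tube_3: 115 mm ahead of its origin, on the tube axis; axes as the tube's.
- elbow_1: Used elbow fitting (may be absent), 60 g: white L of two round legs 22 mm across at a right angle, lying flat, 81 x 81 mm overall, grey bands at the leg ends. Origin on the underside, between the legs: the corner (where the leg axes meet) is at x -25, y -25 mm; one leg runs from it 70 mm along +x, the other 70 mm along +y; axes 11 mm above the underside.
- spent_1: Spent cartridge (may be absent), 140 g: stubby white block with a grey middle, 85 mm long (x) x 36 mm wide (y) x 34 mm high, rounded edges, a short nipple but no long stem. Origin at the centre of its underside.
- elbow_2: Used elbow fitting (may be absent), 60 g: white L of two round legs 22 mm across at a right angle, lying flat, 81 x 81 mm overall, grey bands at the leg ends. Origin on the underside, between the legs: the corner (where the leg axes meet) is at x -25, y -25 mm; one leg runs from it 70 mm along +x, the other 70 mm along +y; axes 11 mm above the underside.
- spent_2: Spent cartridge (may be absent), 140 g: stubby white block with a grey middle, 85 mm long (x) x 36 mm wide (y) x 34 mm high, rounded edges, a short nipple but no long stem. Origin at the centre of its underside.
- tray: Fixed shallow open tray for elbow fittings, grey plastic, outside 200 (x) x 160 (y) x 30 mm high, walls and floor 5 mm. Origin at the centre of its underside. Tray and bin stand one on either side and swap sides from start to start.
- bin: Fixed deep open bin for spent cartridges, grey plastic, outside 200 (x) x 160 (y) x 70 mm high, walls and floor 5 mm. Origin at the centre of its underside.
- valve (a joint): Angle of the ball valve's lever (rad), turning on a vertical axis: 0 = shut, square to the pipe, pointing out from the front of the manifold (its -x); grows counter-clockwise from above to 1.571 = open, in line with the pipe, pointing over the manifold (its -y). Starts within 0 to 0.2. Stays where left; turning takes about 0.12 N m.
- valve_pivot (a point): Point on the lever's vertical turning axis, at the lever's mid-height, 123 mm above the desk; axes as the manifold's. The lever is a steel bar with a black grip, 16 mm wide and 10 mm thick, reaching 90 mm from the axis; 18 mm of free air between it and the manifold's top.
- lever_tip (a point): Middle of the lever's free end, 90 mm from the turning axis.
- mug: Bystander: pale teal mug 80 mm across, 90 mm high, standing. Origin at the centre of its underside.
- jar: Bystander: glass jar 76 mm across, 110 mm high, standing. Origin at the centre of its underside.
- carton: Bystander: blue carton 190 x 50 x 45 mm lying beside the manifold. Origin at the centre of its underside.

How it is judged (in metres and radians):
On the way, in this order (a step that is already met when the one before it is completed fails the run):
1. all three filter tubes are home in the ports (((x of tip_1 in the frame of port_a above 0.0345 m and y of tip_1 in the frame of port_a between -0.004 and 0.004 m and z of tip_1 in the frame of port_a between -0.004 and 0.004 m and angle between the x axis of tube_1 and the x axis of manifold, either way round below 0.1 rad) or (x of tip_1 in the frame of port_b above 0.0345 m and y of tip_1 in the frame of port_b between -0.004 and 0.004 m and z of tip_1 in the frame of port_b between -0.004 and 0.004 m and angle between the x axis of tube_1 and the x axis of manifold, either way round below 0.1 rad) or (x of tip_1 in the frame of port_c above 0.0345 m and y of tip_1 in the frame of port_c between -0.004 and 0.004 m and z of tip_1 in the frame of port_c between -0.004 and 0.004 m and angle between the x axis of tube_1 and the x axis of manifold, either way round below 0.1 rad)) and ((x of tip_2 in the frame of port_a above 0.0345 m and y of tip_2 in the frame of port_a between -0.004 and 0.004 m and z of tip_2 in the frame of port_a between -0.004 and 0.004 m and angle between the x axis of tube_2 and the x axis of manifold, either way round below 0.1 rad) or (x of tip_2 in the frame of port_b above 0.0345 m and y of tip_2 in the frame of port_b between -0.004 and 0.004 m and z of tip_2 in the frame of port_b between -0.004 and 0.004 m and angle between the x axis of tube_2 and the x axis of manifold, either way round below 0.1 rad) or (x of tip_2 in the frame of port_c above 0.0345 m and y of tip_2 in the frame of port_c between -0.004 and 0.004 m and z of tip_2 in the frame of port_c between -0.004 and 0.004 m and angle between the x axis of tube_2 and the x axis of manifold, either way round below 0.1 rad)) and ((x of tip_3 in the frame of port_a above 0.0345 m and y of tip_3 in the frame of port_a between -0.004 and 0.004 m and z of tip_3 in the frame of port_a between -0.004 and 0.004 m and angle between the x axis of tube_3 and the x axis of manifold, either way round below 0.1 rad) or (x of tip_3 in the frame of port_b above 0.0345 m and y of tip_3 in the frame of port_b between -0.004 and 0.004 m and z of tip_3 in the frame of port_b between -0.004 and 0.004 m and angle between the x axis of tube_3 and the x axis of manifold, either way round below 0.1 rad) or (x of tip_3 in the frame of port_c above 0.0345 m and y of tip_3 in the frame of port_c between -0.004 and 0.004 m and z of tip_3 in the frame of port_c between -0.004 and 0.004 m and angle between the x axis of tube_3 and the x axis of manifold, either way round below 0.1 rad))), for 0.2 s.
2. the valve lever is then turned in line with the pipe (value of joint valve above 1.4 rad), for 0.2 s.
At the end, for the whole second after the job is handed in: Each tube is in a port, stem at least 34.5 mm in, tip within 4 mm and tube within 0.10 rad of the port axis; lever over 1.4 rad; every elbow present inside the tray (origin below 50 mm), every spent cartridge inside the bin (below 65 mm); all at rest (all of step 1 and value of joint valve above 1.4 rad and x of elbow_1 in the frame of tray between -0.093 and 0.093 m and y of elbow_1 in the frame of tray between -0.073 and 0.073 m and z of elbow_1 in the frame of tray between 0 and 0.05 m and linear speed of each of elbow_1, elbow_2, spent_1, spent_2, tube_1, tube_2, tube_3 below 0.03 m/s and x of elbow_2 in the frame of tray between -0.093 and 0.093 m and y of elbow_2 in the frame of tray between -0.073 and 0.073 m and z of elbow_2 in the frame of tray between 0 and 0.05 m and x of spent_1 in the frame of bin between -0.093 and 0.093 m and y of spent_1 in the frame of bin between -0.073 and 0.073 m and z of spent_1 in the frame of bin between 0 and 0.065 m and x of spent_2 in the frame of bin between -0.093 and 0.093 m and y of spent_2 in the frame of bin between -0.073 and 0.073 m and z of spent_2 in the frame of bin between 0 and 0.065 m); the robot touches nothing.
It fails at once if the mug was shifted by more than 30 mm (distance of mug from where it was at the start of the episode above 0.03 m).
It fails at once if the jar was shifted by more than 30 mm (distance of jar from where it was at the start of the episode above 0.03 m).
It fails at once if the carton was shifted by more than 30 mm (distance of carton from where it was at the start of the episode above 0.03 m).
Of elbow_1, elbow_2, spent_1, spent_2 only 2 to 4 are there at a start; the rules pass over those that are not, and their reading is None.
At some moment in a run one of elbow_1, elbow_2, spent_1, spent_2, tube_1, tube_2, tube_3 may be knocked a few centimetres aside while the robot is not near it.
Once in a run the grip may slacken for a moment while it holds something.
It also fails if it takes over 210 s, if anything falls off the work surface, if the arm or the gripper's body presses on something with over 40 N, if the wrist force passes 120 N, or if a joint passes its speed limit or range.

## Working session

There is one attempt and no reset: what is moved stays moved. The work goes in short steps, Python scripts to look and compute and a shell command to move; the robot and the scene stay as the last step left them, time stands still between calls to the robot, and variables do not carry over. Pictures are saved under pics/ and viewed, at most 14 in all, crops included, and the job is handed in when it is done.

```bash
ls; mkdir -p pics
python3 - <<'E'
from workcell import env
import cv2
for n in ("scene","top"):
    m=env.camera_model(n);print(n,{k:(v.tolist() if hasattr(v,'tolist') else v) for k,v in m.items()})
    f=env.grab_frame(n);cv2.imwrite(f"pics/{n}0.png",f);cv2.imwrite(f"pics/{n}0b.png",cv2.resize(f,(800,600),interpolation=cv2.INTER_CUBIC))
print(env.state())
E
```

```text
drive.py
pics
workcell.py
scene {'fx': 469.70437326528184, 'fy': 469.70437326528184, 'cx': 254.3787261734406, 'cy': 190.40430051932358, 'D': [-0.0205598855803709, 0.0, 0.0, 0.0, 0.0], 'T': [[0.7701506595463423, -0.3577774106548925, 0.5280750761259371, 1302.277436804388], [0.6377832782458487, 0.4189166010274584, -0.6463291509545113, -914.2571648162708], [0.010022554081286156, 0.8345682751031708, 0.5508133464259977, 861.2035992515988], [0.0, 0.0, 0.0, 1.0]]}
top {'fx': 492.96067736211825, 'fy': 492.96067736211825, 'cx': 252.74442356624238, 'cy': 190.72692310134136, 'D': [0.058885085356479065, 0.0, 0.0, 0.0, 0.0], 'T': [[-0.02375583318794062, 0.9958791194672253, -0.08752393843247196, 445.31705925211355], [-0.9996850452026075, -0.022955250234752284, 0.010142331335581426, -18.178932395542486], [0.008091402091575236, 0.08773731187952084, 0.99611078365629, 1503.33130027161], [0.0, 0.0, 0.0, 1.0]]}
{'time_s': 0.1, 'qpos': array([-6.73809896e+01,  1.83462808e+01,  8.96992777e+01, -2.32110549e-04,
        7.20440057e+01, -1.14363809e+00]), 'qvel': array([-0.04136592, -0.06794161, -0.14633747,  0.02724348,  0.0519915 ,
        0.04312615]), 'effort': array([ 9.72256498e-05, -4.13334954e+01, -2.32508898e+01,  7.28620542e-02,
        4.22028790e-02, -6.16638840e-05]), 'ee_pos': array([ 231.54154824, -525.82535383,  213.22230908]), 'ee_rot': array([-1.79910449e+02, -1.56695600e-03,  2.37627190e+01]), 'force': array([-0.00397283,  0.27999903, -0.70124341]), 'torque': array([ 0.02939127, -0.01211766, -0.00373483]), 'gripper_force': 0.0, 'gripper_width': 91.07012939594176}
```
View pics/top0b.png

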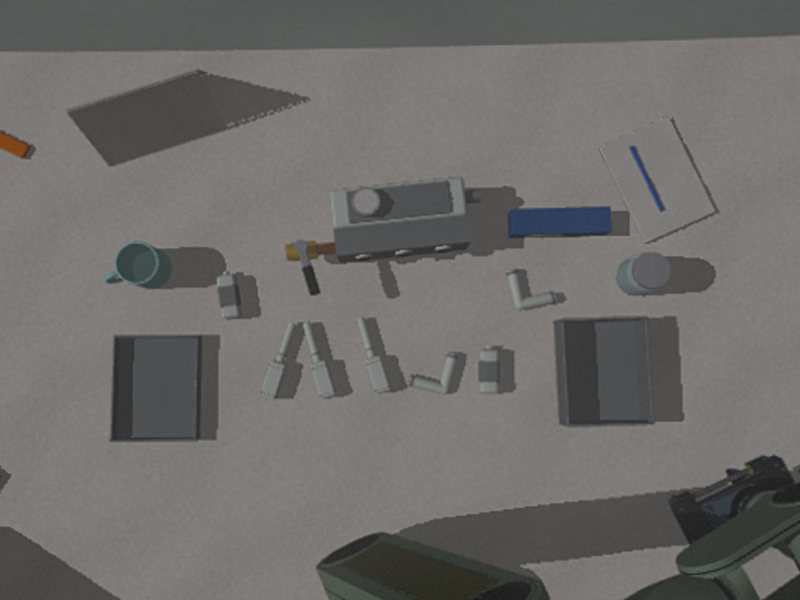

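View pics/scene0b.png

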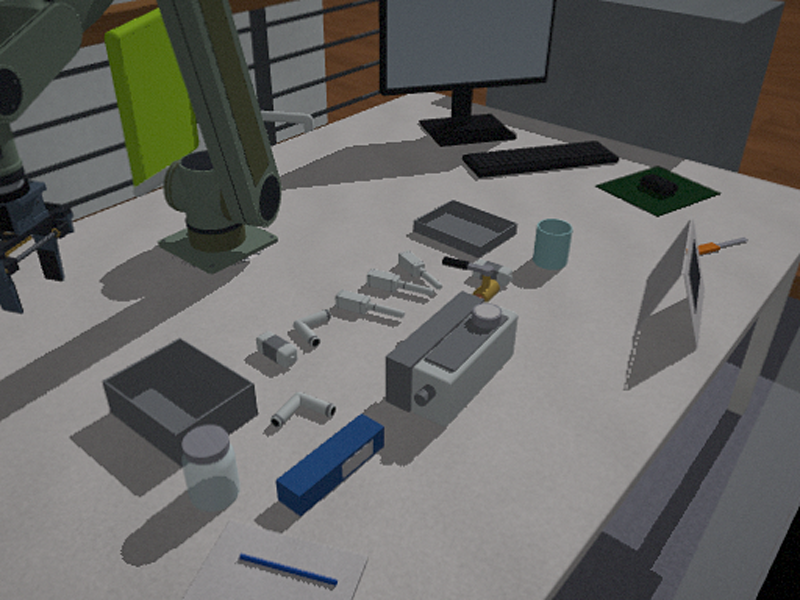

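The top view (800x600 scale) shows the tubes at (285,355), (317,360) and (374,353), and the elbows at (440,378) and (525,290). The spent cartridges are at (228,296) and (488,370), the tray is on the left at (157,388) and the bin on the right at (602,370). The lever runs from (303,245) to (315,293). I'll enlarge crops of both views.

Create h.py:
```python
import numpy as np,cv2
from workcell import env
from scipy.spatial.transform import Rotation as R
F=np.diag([1.,-1,-1])
def ray(n,px):
    m=env.camera_model(n);K=np.array([[m['fx'],0,m['cx']],[0,m['fy'],m['cy']],[0,0,1]])
    u=cv2.undistortPoints(np.array(px,float).reshape(-1,1,2),K,np.array(m['D'])).reshape(-1,2)
    T=np.array(m['T']);d=np.c_[u,np.ones(len(u))]@(T[:3,:3]@F).T
    return T[:3,3],d/np.linalg.norm(d,axis=1)[:,None]
def atz(n,px,z):
    c,d=ray(n,px);return c+d*((z-c[2])/d[:,2])[:,None]
def tri(pt,ps):
    c1,d1=ray('top',pt);c2,d2=ray('scene',ps);o=[]
    for a,b in zip(d1,d2):
        s=np.linalg.lstsq(np.c_[a,-b],c2-c1,rcond=None)[0]
        o.append(np.r_[(c1+a*s[0]+c2+b*s[1])/2,np.linalg.norm(c1+a*s[0]-c2-b*s[1])])
    return np.array(o)
def proj(n,P):
    m=env.camera_model(n);K=np.array([[m['fx'],0,m['cx']],[0,m['fy'],m['cy']],[0,0,1]])
    T=np.array(m['T']);Rc=(T[:3,:3]@F).T
    return cv2.projectPoints(np.array(P,float).reshape(-1,1,3),cv2.Rodrigues(Rc)[0],-Rc@T[:3,3],K,np.array(m['D']))[0].reshape(-1,2)
def crop(f,x,y,w,s,name):
    c=f[y:y+int(w*.75),x:x+w];cv2.imwrite(name,cv2.convertScaleAbs(cv2.resize(c,None,fx=s,fy=s,interpolation=cv2.INTER_CUBIC),alpha=1.4))
```

Run:
```python
from h import *
t=cv2.imread('pics/top0.png');s=cv2.imread('pics/scene0.png')
crop(t,160,105,200,4,'pics/tc.png');crop(s,150,140,200,4,'pics/sc.png')
```

```text
(no output)
```

View pics/tc.png

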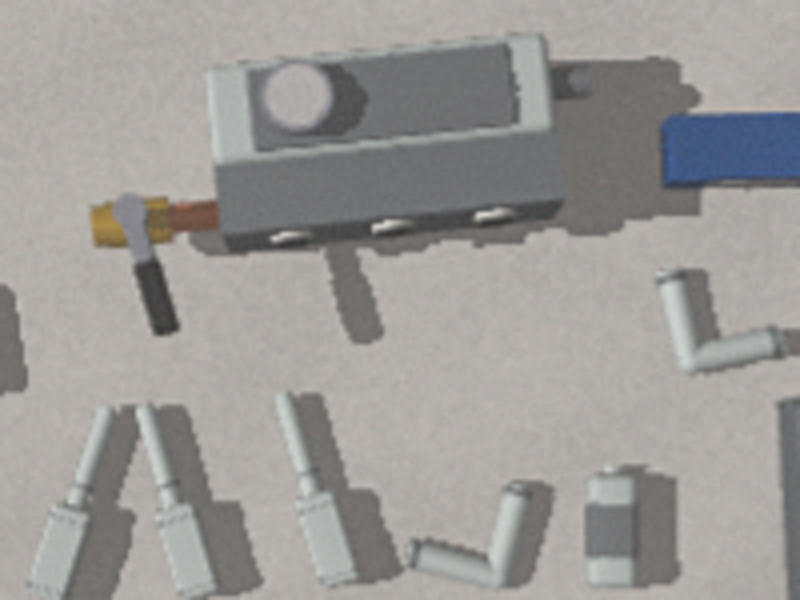

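View pics/sc.png

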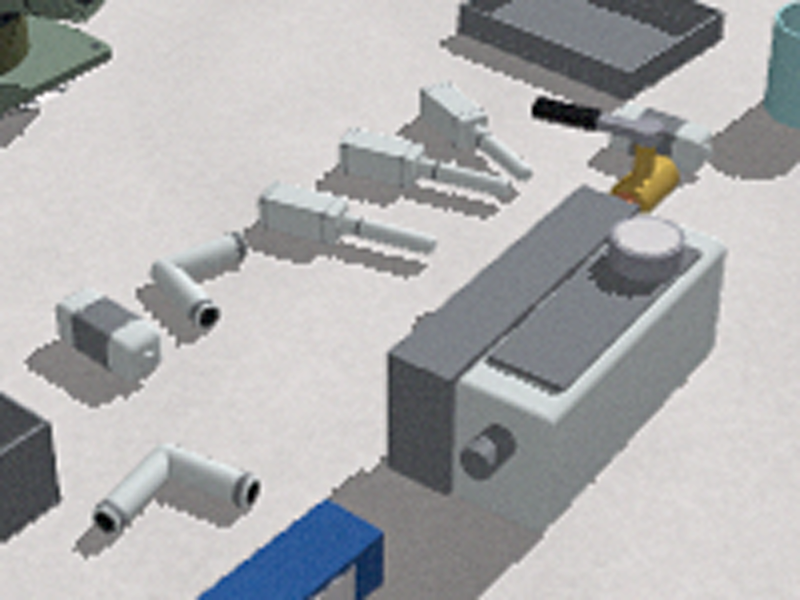

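The top crop shows the tube tips at (107,408), (147,404) and (285,394), and the lever from pivot (130,205) to tip (165,333). The collars are at (291,238), (392,228) and (493,216). In the scene crop the tips are at (527,174), (512,188) and (433,245), and the plate's near top corner is at (389,355). Next I'll fit the poses.

```bash
cat > fit.py <<'E'
from h import *
from scipy.optimize import least_squares
t=lambda *p:[(160+(x+.5)/4-.5,105+(y+.5)/4-.5) for x,y in p]
s=lambda *p:[(150+(x+.5)/4-.5,140+(y+.5)/4-.5) for x,y in p]
def fit(obs,x0):  # obs: (cam,model pt,px)
    def w(p,m):return R.from_euler('z',p[2]).apply(m)+[p[0],p[1],0]
    f=lambda p:np.concatenate([proj(c,w(p,m))[0]-q for c,m,q in obs])
    r=least_squares(f,x0,x_scale=[10,10,.1],loss='soft_l1');return r.x,f(r.x).reshape(-1,2)
E
python3 - <<'E'
from fit import *
np.set_printoptions(precision=1,suppress=True)
print("tips",tri(t((107,410),(147,406),(285,396)),s((526,173),(511,188),(432,245))))
print("lever piv,tip,end",tri(t((130,205),(167,332)),s((655,127),(537,106))))
o=[('top',m,q) for m,q in zip([(75,125,100),(75,-125,100),(-59,75,70),(-59,0,70),(-59,-75,70)],t((208,67),(545,33),(291,239),(392,228),(493,216)))]
o+=[('scene',m,q) for m,q in zip([(-50,-125,100),(-50,-125,0),(-50,125,100),(75,125,100),(75,-125,100)],s((388,355),(389,467),(584,187),(727,238),(549,420)))]
p,r=fit(o,[700,0,0]);print("manifold",p[:2],"yaw",np.degrees(p[2]),"\n",r.T)
for k,(c,tip,ts) in dict(A=[((57,503),(90,512),(62,598),(30,585)),(107,410),(526,173)],B=[((160,508),(190,500),(215,588),(182,597)),(147,406),(511,188)],C=[((300,498),(328,492),(355,578),(325,586)),(285,396),(432,245)]).items() if False else [('A',([(57,503),(90,512),(62,598),(30,585)],(107,410),(526,173))),('B',([(160,508),(190,500),(215,588),(182,597)],(147,406),(511,188))),('C',([(300,498),(328,492),(355,578),(325,586)],(285,396),(432,245)))]:
    o=[('top',m,q) for m,q in zip([(35,15,30),(35,-15,30),(-35,-15,30),(-35,15,30),(115,0,15)],t(*c,tip))]+[('scene',(115,0,15),s(ts)[0])]
    p,r=fit(o,[450,50,0]);print(k,p[:2],np.degrees(p[2]),"\n",r.T)
B=lambda *p:[(x*.64,y*.64) for x,y in p]
print("E1 corner,ends",atz('top',t((495,576),(516,487),(411,552)),11))
print("E2",atz('top',t((690,366),(669,274),(778,342)),11))
print("E tri corner/end",tri(t((495,576),(690,366)),s((165,265),(168,455))))
print("S1 ",atz('top',t((590,474),(635,474),(637,583),(590,583)),34))
print("S2 ",atz('top',B((219,278),(236,275),(241,317),(222,319)),34))
print("tray",atz('top',B((113,337),(201,335),(199,440),(111,440)),30))
print("bin",atz('top',B((556,319),(648,318),(652,424),(562,424)),70))
E
```

```text
tips [[531.7 168.3  17.5   2. ]
 [535.4 139.4  18.2   5.9]
 [539.2  34.4  18.3   2.6]]
lever piv,tip,end [[669.6 136.9 130.8   4.1]
 [579.1 112.1 125.7   1.7]]
manifold [710.9 -44.3] yaw 4.729247022823361 
 [[-1.8 -0.  -0.1  0.1  0.2 -0.2 -0.4 -0.3  1.5  0.2]
 [-1.  -1.4  1.4  1.5  1.9 -0.2  0.6 -0.2  0.9  1.6]]
A [426.  202.8] -18.24591003485679 
 [[-0.8  0.6  0.4 -1.3  0.4  0.2]
 [-0.6  0.1  1.3  1.6 -1.4  1.2]]
B [425.8 108.6] 15.66042121875154 
 [[-1.6  0.6  1.  -0.4 -0.6 -0.6]
 [ 0.4 -0.6  0.1  0.8 -1.   1. ]]
C [430.    3.7] 15.8485714141861 
 [[-1.4  1.2  1.4 -0.7 -0.5  0.1]
 [ 0.6 -0.9  0.2  1.2 -0.7  0.9]]
E1 corner,ends [[ 399.6 -121.3   11. ]
 [ 465.9 -139.1   11. ]
 [ 419.   -58.6   11. ]]
E2 [[ 554.4 -273.9   11. ]
 [ 625.1 -260.6   11. ]
 [ 571.2 -341.2   11. ]]
E tri corner/end [[ 400.1 -120.5   18.6    0.8]
 [ 556.1 -271.6   13.5    5.2]]
S1  [[ 474.  -192.6   34. ]
 [ 473.2 -226.    34. ]
 [ 392.8 -224.5   34. ]
 [ 393.6 -189.8   34. ]]
S2  [[620.5 301.9  34. ]
 [625.6 269.6  34. ]
 [544.9 260.6  34. ]
 [541.9 296.5  34. ]]
tray [[513.1 501.6  30. ]
 [512.7 337.   30. ]
 [316.  340.5  30. ]
 [321.1 502.8  30. ]]
bin [[ 525.1 -331.7   70. ]
 [ 523.2 -501.8   70. ]
 [ 328.8 -498.2   70. ]
 [ 331.9 -334.1   70. ]]
```

```bash
cat > go.py <<'E'
import sys,numpy as np
from h import env,R
s=env.state();p=np.array(list(map(float,sys.argv[1:4])));yaw=float(sys.argv[4])
r=s['ee_rot'];Rm=R.from_euler('xyz',r,degrees=True)
Rt=R.from_euler('xyz',[180,0,yaw],degrees=True)
print("t",round(s['time_s'],1),"at",s['ee_pos'].round(1),r.round(1),"w",round(s['gripper_width'],1),"f",s['force'].round(1))
print("shift in tool axes (translate first):",Rm.inv().apply(p-s['ee_pos']).round(1)," then rotvec",np.degrees((Rm.inv()*Rt).as_rotvec()).round(1))
print("if rotated first:",Rt.inv().apply(p-s['ee_pos']).round(1))
E
python3 go.py 430 3.7 120 15.85
```

```text
t 0.1 at [ 231.5 -525.8  213.2] [-179.9   -0.    23.8] w 91.1 f [-0.   0.3 -0.7]
shift in tool axes (translate first): [ 395.  -404.5   93.9]  then rotvec [-0.1  0.   7.9]
if rotated first: [ 335.5 -455.2   93.2]
```

```bash
python3 drive.py '[28, -29, 4, 0, 0, 0, 28, -29, 4, 0, 0, 0, 28, -29, 4, 0, 0, 0, 28, -29, 4, 0, 0, 0, 28, -29, 4, 0, 0, 0, 28, -29, 4, 0, 0, 0, 28, -29, 4, 0, 0, 0, 28, -29, 4, 0, 0, 0]' 60
python3 drive.py '[28, -29, 8, 0, 0, 0, 28, -29, 8, 0, 0, 0, 28, -29, 8, 0, 0, 0, 28, -29, 8, 0, 0, 0, 28, -29, 8, 0, 0, 0, 31, -27.5, 10, 0, 0, 0, 0, 0, 0, 0, 0, 7.9, 0, 0, 0, 0, 0, 0]'
python3 go.py 430 3.7 4 15.85
```

```text
time_s: 0.9
ee_pos: [343.3, -222.0, 181.6]
ee_rot: [-180.0, 0.0, 23.7]
force: [1.2, -0.8, -0.1]
gripper_width: 59.9
gripper_force: 0.0
time_s: 1.7
ee_pos: [430.0, 4.2, 131.3]
ee_rot: [-180.0, 0.1, 16.0]
force: [-0.4, -0.4, 0.4]
gripper_width: 60.0
gripper_force: 0.0
t 1.7 at [430.    4.2 131.3] [-1.8e+02  1.0e-01  1.6e+01] w 60.0 f [-0.4 -0.4  0.4]
shift in tool axes (translate first): [1.000e-01 5.000e-01 1.273e+02]  then rotvec [-0.   0.1  0.2]
if rotated first: [-1.000e-01  4.000e-01  1.273e+02]
```

```bash
python3 drive.py '[0, 0.5, 40, 0, 0, 0.2, 0, 0, 40, 0, 0, 0, 0, 0, 30, 0, 0, 0, 0, 0, 13, 0, 0, 0, 0, 0, 4, 0, 0, 0, 0, 0, 0, 0, 0, 0]'
python3 drive.py '[0, 0, 0, 0, 0, 0, 0, 0, 0, 0, 0, 0, 0, 0, 0, 0, 0, 0, 0, 0, 0, 0, 0, 0, 0, 0, 0, 0, 0, 0]' 20 40
python3 - <<'E'
from h import *
t=env.grab_frame('top');s=env.grab_frame('scene')
cv2.imwrite('pics/t1.png',t)
E
```

```text
time_s: 2.3
ee_pos: [430.2, 2.1, 4.9]
ee_rot: [-180.0, 0.0, 15.7]
force: [0.8, 0.1, -0.8]
gripper_width: 59.5
gripper_force: 0.0
time_s: 2.8
ee_pos: [430.7, 2.8, 5.5]
ee_rot: [180.0, -0.1, 15.7]
force: [-1.0, 1.4, 5.8]
gripper_width: 29.8
gripper_force: 40.0
```

```bash
python3 drive.py '[0, 0, -15, 0, 0, 0, 0, 0, -25, 0, 0, 0, 0, 0, -25, 0, 0, 0, 0, 0, -10, 0, 0, 0, 0, 0, 0, 0, 0, 5.5, 0, 0, 0, 0, 0, 5.5, 0, 0, 0, 0, 0, 0]'
python3 go.py 515 -135 60.5 4.73
```

```text
time_s: 3.6
ee_pos: [429.9, 2.6, 79.4]
ee_rot: [180.0, 0.1, 4.7]
force: [-0.5, 0.1, -1.0]
gripper_width: 29.9
gripper_force: 40.0
t 3.6 at [429.9   2.6  79.4] [1.8e+02 1.0e-01 4.7e+00] w 29.9 f [-0.5  0.1 -1. ]
shift in tool axes (translate first): [ 73.6 144.1  18.9]  then rotvec [ 0.   0.1 -0. ]
if rotated first: [ 73.5 144.2  18.9]
```

```bash
python3 drive.py '[14, 27, 3, 0, 0, 0, 15, 29, 4, 0, 0, 0, 15, 29, 4, 0, 0, 0, 15, 29, 4, 0, 0, 0, 15, 30, 4, 0, 0, 0, 0, 0, 0, 0, 0, 0, 0, 0, 0, 0, 0, 0]'
python3 go.py 515 -135 60.5 4.73
python3 - <<'E'
from h import *
t=env.grab_frame('top');s=env.grab_frame('scene')
cv2.imwrite('pics/t2.png',t);cv2.imwrite('pics/s2.png',s)
a=cv2.convertScaleAbs(cv2.resize(t[125:205,215:315],None,fx=5,fy=5,interpolation=cv2.INTER_CUBIC),alpha=1.5)
b=cv2.convertScaleAbs(cv2.resize(s[165:285,190:290],None,fx=5,fy=5,interpolation=cv2.INTER_CUBIC),alpha=1.5)
c=np.zeros((600,800,3),np.uint8);c[:320,:400]=cv2.resize(a,(400,320));c[:480,400:]=cv2.resize(b,(400,480));cv2.imwrite('pics/ins1.png',c)
E
```

```text
time_s: 4.3
ee_pos: [515.1, -135.0, 59.9]
ee_rot: [-179.9, 0.1, 4.7]
force: [-0.5, 0.2, -0.8]
gripper_width: 30.0
gripper_force: 40.0
t 4.3 at [ 515.1 -135.    59.9] [-1.799e+02  1.000e-01  4.700e+00] w 30.0 f [-0.5  0.2 -0.8]
shift in tool axes (translate first): [-0.1 -0.  -0.6]  then rotvec [-0.1  0.1 -0. ]
if rotated first: [-0.1 -0.  -0.6]
```

View pics/ins1.png

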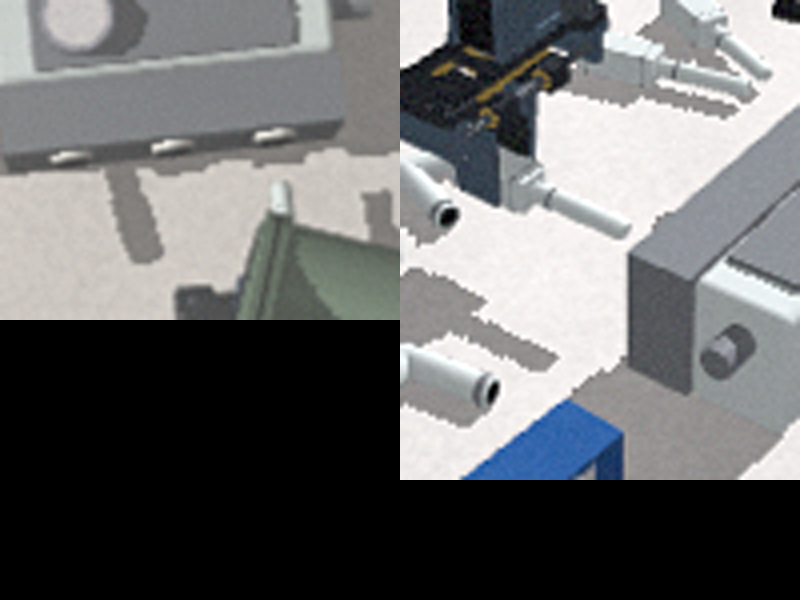

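The top crop shows the stem tip at (280,183) (crop px, 4x, origin 215,125). The port_a collar spans 252–295 at row 135. In the scene crop the tip is at (628,230).

Run:
```python
from h import *
np.set_printoptions(precision=1,suppress=True)
q=lambda *p:[(215+(x+.5)/4-.5,125+(y+.5)/4-.5) for x,y in p]
P=atz('top',q((280.5,184),(279,200),(273.5,135),(171,147),(69.5,159)),72)
yaw=np.radians(4.73);u=np.array([np.cos(yaw),np.sin(yaw)]);v=np.array([-u[1],u[0]])
o=np.array([710.9,-44.3])
for p in P: d=p[:2]-o; print(p,d@u,d@v)
print(tri(q((280.5,184)),[(190+(628-400+.5)/4-.5,165+(230+.5)/4-.5)]))
a=np.diff(P[2:,:2],axis=0);print(np.degrees(np.arctan2(a[:,1],a[:,0]))-90,np.linalg.norm(a,axis=1))
print(proj('top',[[515.1+115*u[0],-135+115*u[1],70]]))
# sanity: overlay of mouths
for y in(-75,0,75):
    w=o+y*v-59*u;print(y,proj('top',[[*w,70]]),proj('top',[[*w,81]]))
```

```text
[ 628.  -127.8   72. ] -89.5497363766323 -76.35496563162336
[ 616.2 -126.3   72. ] -101.1421541721975 -73.95089827478405
[ 664.2 -123.7   72. ] -53.05795540595572 -75.28146273256971
[657.1 -48.4  72. ] -53.97778392839134 0.38510512042948686
[649.9  26.1  72. ] -54.999905078693445 75.20127690169893
[[ 629.5 -126.4   72.     4.2]]
[5.4 5.5] [75.7 74.8]
[[283.9 170.1]]
-75 [[283.1 160.5]] [[283.3 159.9]]
0 [[257.7 163.1]] [[257.7 162.6]]
75 [[232.2 165.8]] [[232.1 165.3]]
```

```bash
python3 drive.py '[10, 0, -0.6, 0, 0, -0.3, 10, 0, 0, 0, 0, 0, 10, 0, 0, 0, 0, 0, 4, 0, 0, 0, 0, 0, 4, 0, 0, 0, 0, 0, 4, 0, 0, 0, 0, 0, 0, 0, 0, 0, 0, 0]' | grep -E 'pos|rot|force'
python3 drive.py '[3, 0, 0, 0, 0, 0, 3, 0, 0, 0, 0, 0, 0, 0, 0, 0, 0, 0]'| grep -E 'pos|rot|force'
```

```text
ee_pos: [557.9, -131.5, 61.2]
ee_rot: [180.0, 0.0, 5.0]
force: [1.0, -0.7, -2.4]
gripper_force: 40.0
ee_pos: [563.5, -131.1, 61.3]
ee_rot: [180.0, 0.0, 5.0]
force: [-0.5, -2.4, -3.0]
gripper_force: 40.0
```

```bash
python3 drive.py '[3, 0.6, 0.8, 0, 0, 0, 3, 0, 0, 0, 0, 0, 0, 0, 0, 0, 0, 0]'| grep -E 'pos|rot|force'
python3 drive.py '[3, 0, 0, 0, 0, 0, 3, 0, 0, 0, 0, 0, 0, 0, 0, 0, 0, 0]'| grep -E 'pos|rot|force'
```

```text
ee_pos: [569.2, -130.7, 60.9]
ee_rot: [-180.0, 0.1, 5.0]
force: [-4.6, -1.9, 0.2]
gripper_force: 40.0
ee_pos: [575.0, -130.3, 60.9]
ee_rot: [-180.0, 0.1, 5.0]
force: [-5.2, -2.2, 1.0]
gripper_force: 40.0
```

```bash
python3 drive.py '[3, 0.3, 0, 0, 0, 0, 3, 0, 0, 0, 0, 0, 3, 0, 0, 0, 0, 0, 0, 0, 0, 0, 0, 0]'| grep -E 'pos|force:'
python3 drive.py '[3, 0, 0, 0, 0, 0, 3, 0, 0, 0, 0, 0, 0, 0, 0, 0, 0, 0]'| grep -E 'pos|force:'
```

```text
ee_pos: [583.9, -129.6, 60.9]
force: [-4.7, -1.3, 0.5]
gripper_force: 40.0
ee_pos: [589.8, -129.1, 61.0]
force: [-4.9, -1.6, 1.2]
gripper_force: 40.0
```

```bash
python3 drive.py '[2, 0, 0, 0, 0, 0, 2, 0, 0, 0, 0, 0, 0, 0, 0, 0, 0, 0]'| grep -E 'pos|force:'
python3 drive.py '[2, 0, 0, 0, 0, 0, 1, 0, 0, 0, 0, 0, 0, 0, 0, 0, 0, 0]'| grep -E 'pos|force:'
```

```text
ee_pos: [592.6, -128.7, 60.3]
force: [-5.6, -1.6, 0.1]
gripper_force: 4.0
ee_pos: [592.8, -128.7, 60.3]
force: [-13.5, -2.5, 4.3]
gripper_force: 40.0
```

```bash
python3 drive.py '[2, 0, 0, 0, 0, 0, 2, 0, 0, 0, 0, 0, 0, 0, 0, 0, 0, 0]'| grep -E 'pos|force:'
python3 - <<'E'
from h import *
t=env.grab_frame('top');s=env.grab_frame('scene')
cv2.imwrite('pics/t3.png',t)
b=cv2.convertScaleAbs(cv2.resize(s[165:285,190:350],None,fx=5,fy=5,interpolation=cv2.INTER_CUBIC),alpha=1.5)
cv2.imwrite('pics/s3.png',b)
E
```

```text
ee_pos: [593.1, -128.5, 59.4]
force: [-20.8, -3.9, 5.1]
gripper_force: 40.0
```

View pics/s3.png

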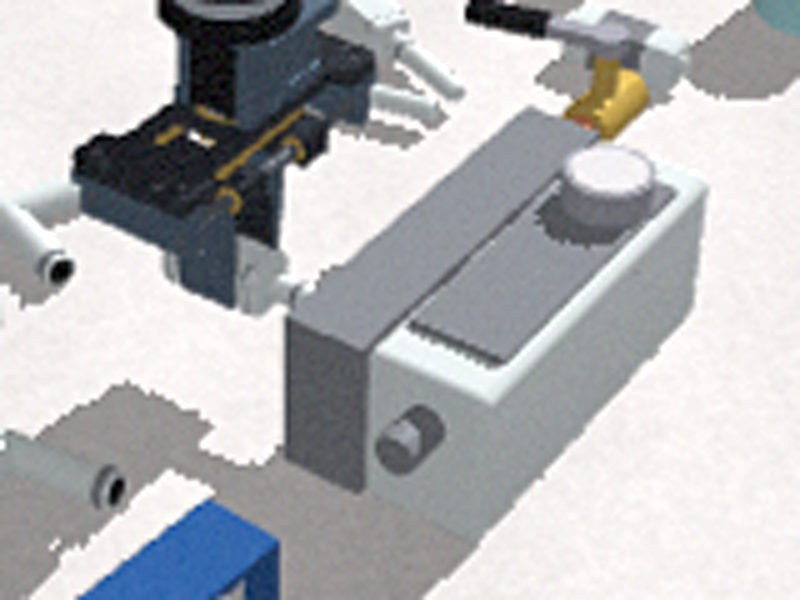

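Scene crop: tube is seated at the near port, shell front at (265,285), stem entering at (300,295). Release and retreat to above tube B.

```bash
python3 drive.py '[-3, 0, 0, 0, 0, 0, -3, 0, 0, 0, 0, 0, 0, 0, 0, 0, 0, 0, 0, 0, 0, 0, 0, 0]'| grep -E 'pos|force:'
python3 drive.py '[0, 0, 0, 0, 0, 0, 0, 0, 0, 0, 0, 0, 0, 0, 0, 0, 0, 0, 0, 0, -10, 0, 0, 0, 0, 0, -20, 0, 0, 0, 0, 0, -30, 0, 0, 0, 0, 0, 0, 0, 0, 0]' 50| grep -E 'pos|force:|width'
python3 go.py 425.8 108.6 120 15.66
cat > chk.py <<'E'
from h import *
import sys
W=dict(A=(172,232,24),B=(206,232,22),C=(240,229,22),E1=(277,239,20),E2=(336,186,20),S1=(313,237,14),S2=(146,189,16),mug=(88,170,18),jar=(412,176,18),carton=(358,142,30),manif=(255,140,20))
a=cv2.imread('pics/top0.png');b=env.grab_frame('top');cv2.imwrite(sys.argv[1],b)
d=cv2.GaussianBlur(cv2.absdiff(a,b),(3,3),0).max(2)
print({k:round(float((d[y-r:y+r,x-r:x+r]>25).mean()),2) for k,(x,y,r) in W.items()})
E
python3 chk.py pics/t4.png
```

```text
ee_pos: [593.1, -128.7, 59.4]
force: [-5.3, -1.4, -5.8]
gripper_force: 40.0
ee_pos: [599.2, -129.5, 126.2]
force: [0.1, -0.1, 0.2]
gripper_width: 50.4
gripper_force: 0.0
t 8.8 at [ 599.2 -129.5  126.2] [179.8  -0.6   5. ] w 50.4 f [ 0.1 -0.1  0.2]
shift in tool axes (translate first): [-152.2 -252.2    3.8]  then rotvec [  0.2  -0.6 -10.7]
if rotated first: [-102.7 -276.1    6.2]
{'A': 0.0, 'B': 0.0, 'C': 0.27, 'E1': 0.8, 'E2': 0.56, 'S1': 0.61, 'S2': 0.0, 'mug': 0.0, 'jar': 0.33, 'carton': 0.05, 'manif': 0.0}
```

```bash
python3 drive.py '[0, 0, -10, 0.2, -0.6, -5.3, 0, 0, 0, 0, 0, -5.4, -17, -46, 0, 0, 0, 0, -17, -46, 0, 0, 0, 0, -17, -46, 0, 0, 0, 0, -17, -46, 0, 0, 0, 0, -17, -46, 0, 0, 0, 0, -17, -46, 0, 0, 0, 0]' 60| grep -E 'pos|rot'
python3 drive.py '[0, 0, 0, 0, 0, 0, 0, 0, 0, 0, 0, 0]'| grep -E 'pos|rot'
python3 go.py 425.8 108.6 4.5 15.66; python3 chk.py pics/t5.png
```

```text
ee_pos: [421.4, 110.6, 132.9]
ee_rot: [-179.7, 0.6, 15.6]
ee_pos: [422.5, 110.0, 133.2]
ee_rot: [-179.7, 0.5, 15.8]
t 9.8 at [422.5 110.  133.2] [-179.7    0.5   15.8] w 59.5 f [ 1.  -0.   0.1]
shift in tool axes (translate first): [  4.    2.8 128.6]  then rotvec [-0.3  0.5  0.2]
if rotated first: [  2.8   2.3 128.7]
{'A': 0.31, 'B': 0.5, 'C': 0.43, 'E1': 0.4, 'E2': 0.04, 'S1': 0.51, 'S2': 0.0, 'mug': 0.0, 'jar': 0.0, 'carton': 0.0, 'manif': 0.0}
```

```bash
python3 drive.py '[3, 2.5, 40, -0.3, 0.5, 0.2, 0, 0, 40, 0, 0, 0, 0, 0, 30, 0, 0, 0, 0, 0, 13, 0, 0, 0, 0, 0, 5.5, 0, 0, 0, 0, 0, 0, 0, 0, 0, 0, 0, 0, 0, 0, 0]'| grep -E 'pos|rot'
python3 drive.py '[0, 0, 0, 0, 0, 0, 0, 0, 0, 0, 0, 0, 0, 0, 0, 0, 0, 0, 0, 0, 0, 0, 0, 0, 0, 0, 0, 0, 0, 0]' 20 40
python3 drive.py '[0, 0, -15, 0, 0, 0, 0, 0, -25, 0, 0, 0, 0, 0, -25, 0, 0, 0, 0, 0, -10, 0, 0, 0, 0, 0, 0, 0, 0, 5.3, 0, 0, 0, 0, 0, 5.3, 0, 0, 0, 0, 0, 0, 0, 0, 0, 0, 0, 0]'| grep -E 'pos|rot|width'
python3 go.py 508 -61.3 60.5 5
```

```text
ee_pos: [427.1, 107.4, 5.1]
ee_rot: [180.0, -0.0, 15.4]
time_s: 11.1
ee_pos: [426.1, 108.0, 4.9]
ee_rot: [180.0, 0.0, 15.5]
force: [-0.1, 0.6, 4.0]
gripper_width: 29.8
gripper_force: 40.0
ee_pos: [425.6, 107.7, 79.0]
ee_rot: [180.0, 0.1, 5.0]
gripper_width: 29.8
t 11.9 at [425.6 107.7  79. ] [1.8e+02 1.0e-01 5.0e+00] w 29.8 f [-0.  -0.4 -0.8]
shift in tool axes (translate first): [ 67.5 175.5  18.5]  then rotvec [ 0.   0.1 -0. ]
if rotated first: [ 67.4 175.5  18.5]
```

```bash
python3 drive.py '[9, 25, 2, 0, 0, 0, 10, 25, 3, 0, 0, 0, 10, 25, 3, 0, 0, 0, 10, 25, 3, 0, 0, 0, 10, 25, 3, 0, 0, 0, 9.5, 25, 3, 0, 0, 0, 9, 25.7, 2, 0, 0, 0, 0, 0, 0, 0, 0, 0]'| grep -E 'pos|rot|force'
python3 go.py 508 -61.3 60 5
python3 - <<'E'
from h import *
t=env.grab_frame('top');cv2.imwrite('pics/t6.png',t)
cv2.imwrite('pics/ins2.png',cv2.convertScaleAbs(cv2.resize(t[125:195,210:310],None,fx=8,fy=8,interpolation=cv2.INTER_CUBIC),alpha=1.5))
E
```

```text
ee_pos: [509.6, -64.0, 60.0]
ee_rot: [179.9, 0.0, 4.8]
force: [-0.9, 0.1, -0.0]
gripper_force: 40.0
t 12.7 at [509.6 -64.   60. ] [179.9   0.    4.8] w 30.3 f [-0.9  0.1 -0. ]
shift in tool axes (translate first): [-1.3 -2.8 -0. ]  then rotvec [ 0.1  0.  -0.2]
if rotated first: [-1.3 -2.8 -0. ]
```

View pics/ins2.png

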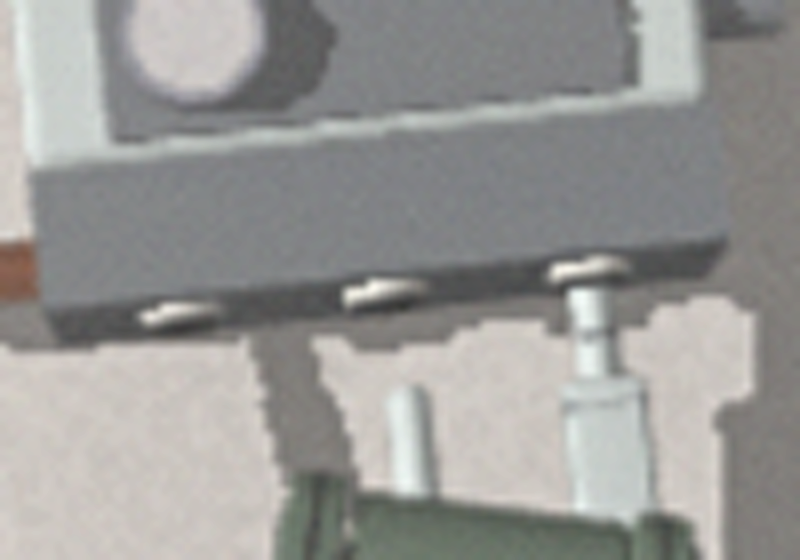

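The top crop shows tube 1 seated in port_a (stem enters at (592,290)). Tube B's tip is at (406,388), about 10 px right of the port_b collar line at (386,293), which matches the 2.8 mm the calculation gives.

```bash
python3 drive.py '[0, -3, 0, 0, 0, -0.2, 10, 0, 0, 0, 0, 0, 10, 0, 0, 0, 0, 0, 8, 0, 0, 0, 0, 0, 4, 0, 0, 0, 0, 0, 0, 0, 0, 0, 0, 0]'| grep -E 'pos|rot|force:'
python3 go.py 583.5 -54.7 60 5
python3 drive.py '[3, 0, 0, 0, 0, 0, 3, 0, 0, 0, 0, 0, 3, 0, 0, 0, 0, 0, 0, 0, 0, 0, 0, 0]'| grep -E 'pos|rot|force:'
```

```text
ee_pos: [540.6, -55.5, 60.5]
ee_rot: [180.0, 0.0, 5.1]
force: [1.0, 0.8, -0.6]
gripper_force: 40.0
t 13.3 at [540.6 -55.5  60.5] [180.    0.    5.1] w 29.6 f [ 1.   0.8 -0.6]
shift in tool axes (translate first): [42.8  3.1  0.5]  then rotvec [0.  0.  0.1]
if rotated first: [42.8  3.   0.5]
ee_pos: [548.7, -55.2, 60.4]
ee_rot: [179.9, 0.1, 5.1]
force: [-0.5, -2.0, -1.7]
gripper_force: 40.0
```

```bash
python3 drive.py '[0, 2.2, 0.3, 0, 0, 0, 0, 0, 0, 0, 0, 0, 0, 0, 0, 0, 0, 0]'| grep -E 'pos|rot|force:'
python3 drive.py '[3, 0, 0, 0, 0, 0, 3, 0, 0, 0, 0, 0, 0, 0, 0, 0, 0, 0, 0, 0, 0, 0, 0, 0]'| grep -E 'pos|rot|force:'
```

```text
ee_pos: [549.0, -57.2, 60.3]
ee_rot: [180.0, 0.0, 5.1]
force: [-0.1, -0.1, -1.0]
gripper_force: 40.0
ee_pos: [555.4, -56.7, 60.3]
ee_rot: [179.9, 0.0, 5.1]
force: [0.7, -1.8, -1.5]
gripper_force: 40.0
```

```bash
python3 drive.py '[3, 0.5, 0.3, 0, 0, 0, 3, 0, 0, 0, 0, 0, 3, 0, 0, 0, 0, 0, 0, 0, 0, 0, 0, 0, 0, 0, 0, 0, 0, 0]'| grep -E 'pos|rot|force:'
python3 drive.py '[3, 0.3, 0, 0, 0, 0, 3, 0, 0, 0, 0, 0, 3, 0, 0, 0, 0, 0, 0, 0, 0, 0, 0, 0, 0, 0, 0, 0, 0, 0]'| grep -E 'pos|rot|force:'
```

```text
ee_pos: [563.7, -56.2, 59.8]
ee_rot: [180.0, 0.1, 5.1]
force: [-2.0, -0.2, -0.9]
gripper_force: 40.0
ee_pos: [571.1, -55.7, 59.8]
ee_rot: [180.0, 0.3, 5.1]
force: [-5.4, -0.6, 1.0]
gripper_force: 40.0
```

```bash
python3 drive.py '[4, 0, 0, 0, 0, 0, 4, 0, 0, 0, 0, 0, 3, 0, 0, 0, 0, 0, 0, 0, 0, 0, 0, 0, 0, 0, 0, 0, 0, 0]'| grep -E 'pos|rot|force:'
python3 drive.py '[2, 0, 0, 0, 0, 0, 2, 0, 0, 0, 0, 0, 0, 0, 0, 0, 0, 0, 0, 0, 0, 0, 0, 0]'| grep -E 'pos|rot|force:'
python3 drive.py '[2, 0, 0, 0, 0, 0, 2, 0, 0, 0, 0, 0, 0, 0, 0, 0, 0, 0, 0, 0, 0, 0, 0, 0]'| grep -E 'pos|rot|force:'
```

```text
ee_pos: [582.1, -54.8, 59.8]
ee_rot: [180.0, 0.3, 5.1]
force: [-6.3, -0.0, 2.0]
gripper_force: 40.0
ee_pos: [585.5, -54.4, 59.9]
ee_rot: [180.0, 0.3, 5.1]
force: [-7.6, -0.5, 3.2]
gripper_force: 40.0
ee_pos: [585.5, -54.4, 59.2]
ee_rot: [-180.0, 0.8, 5.1]
force: [-15.2, -1.7, 6.3]
gripper_force: 40.0
```

```bash
python3 drive.py '[-4, 0, 0, 0, 0, 0, 0, 0, 0, 0, 0, 0, 0, 0, 0, 0, 0, 0]'| grep -E 'pos|force:'
python3 drive.py '[0, 0, 0, 0, 0, 0, 0, 0, 0, 0, 0, 0, 0, 0, 0, 0, 0, 0, 0, 0, -10, 0, 0, 0, 0, 0, -20, 0, 0, 0, 0, 0, -30, 0, 0, 0, 0, 0, 0, 0, 0, 0, 0, 0, 0, 0, 0, 0]' 50| grep -E 'pos|force:|width'
python3 go.py 426 202.8 125 -18.25
python3 chk.py pics/t7.png
```

```text
ee_pos: [585.6, -54.5, 59.4]
force: [-8.1, -1.1, 0.1]
gripper_force: 40.0
ee_pos: [588.6, -54.5, 121.1]
force: [-0.1, -0.2, 1.3]
gripper_width: 50.2
gripper_force: 0.0
t 17.9 at [588.6 -54.5 121.1] [ 1.799e+02 -1.000e-01  5.100e+00] w 50.2 f [-0.1 -0.2  1.3]
shift in tool axes (translate first): [-139.2 -270.6   -4.4]  then rotvec [ 0.  -0.1 23.3]
if rotated first: [-235.  -193.4   -3.9]
{'A': 0.0, 'B': 0.28, 'C': 0.46, 'E1': 0.75, 'E2': 0.47, 'S1': 0.0, 'S2': 0.0, 'mug': 0.0, 'jar': 0.39, 'carton': 0.02, 'manif': 0.01}
```

```bash
python3 drive.py '[-30, -20, -5, 0, 0, 0, -30, -35, -5, 0, 0, 0, -30, -45, 0, 0, 0, 0, -25, -45, 0, 0, 0, 0, -15, -45, 0, 0, 0, 0, -9, -45, 0, 0, 0, 0, 0, -35, 0, 0, 0, 0, 0, 0, 0, 0, 0, 7.8]' 60| grep -E 'pos|rot'
python3 drive.py '[0, 0, 0, 0, 0, 7.8, 0, 0, 0, 0, 0, 7.7, 0, 0, 0, 0, 0, 0, 0, 0, 0, 0, 0, 0]'| grep -E 'pos|rot'
python3 go.py 426 202.8 4.5 -18.25
```

```text
ee_pos: [427.8, 201.2, 129.1]
ee_rot: [180.0, 0.1, -2.7]
ee_pos: [428.5, 197.6, 129.2]
ee_rot: [179.9, 0.1, -18.1]
t 19.1 at [428.5 197.6 129.2] [ 1.799e+02  1.000e-01 -1.810e+01] w 59.9 f [0.2 0.6 0.3]
shift in tool axes (translate first): [ -3.8  -4.4 124.7]  then rotvec [0.1 0.1 0.2]
if rotated first: [ -4.   -4.1 124.7]
```

```bash
python3 drive.py '[-4, -4.2, 38, 0, 0, 0.2, 0, 0, 40, 0, 0, 0, 0, 0, 30, 0, 0, 0, 0, 0, 12, 0, 0, 0, 0, 0, 4.5, 0, 0, 0, 0, 0, 0, 0, 0, 0, 0, 0, 0, 0, 0, 0]'| grep -E 'pos|rot'
python3 drive.py '[0, 0, 0, 0, 0, 0, 0, 0, 0, 0, 0, 0, 0, 0, 0, 0, 0, 0, 0, 0, 0, 0, 0, 0, 0, 0, 0, 0, 0, 0]' 20 40
python3 drive.py '[0, 0, -15, 0, 0, 0, 0, 0, -25, 0, 0, 0, 0, 0, -25, 0, 0, 0, 0, 0, -10, 0, 0, 0, 0, 0, 0, 0, 0, -7.8, 0, 0, 0, 0, 0, -7.8, 0, 0, 0, 0, 0, -7.7, 0, 0, 0, 0, 0, 0]'| grep -E 'pos|rot|width'
python3 go.py 500 13.2 60 5
```

```text
ee_pos: [427.1, 203.2, 6.1]
ee_rot: [-180.0, -0.0, -18.4]
time_s: 20.3
ee_pos: [426.7, 203.2, 5.7]
ee_rot: [180.0, 0.0, -18.4]
force: [-0.7, 0.4, 3.0]
gripper_width: 29.9
gripper_force: 40.0
ee_pos: [425.9, 202.7, 79.7]
ee_rot: [179.9, 0.1, 4.9]
gripper_width: 29.5
t 21.1 at [425.9 202.7  79.7] [1.799e+02 1.000e-01 4.900e+00] w 29.5 f [ 0.1  0.2 -0.7]
shift in tool axes (translate first): [ 57.9 195.1  19.8]  then rotvec [ 0.1  0.1 -0.1]
if rotated first: [ 57.3 195.3  19.7]
```

```bash
python3 drive.py '[7, 26, 2, 0, 0, 0, 8, 28, 2, 0, 0, 0, 8, 28, 3, 0, 0, 0, 8, 28, 3, 0, 0, 0, 8, 28, 3, 0, 0, 0, 9, 28, 3, 0, 0, 0, 9.5, 29, 3, 0, 0, 0, 0, 0, 0, 0, 0, 0]'| grep -E 'rot|force:'
python3 drive.py '[0, 0, 0, 0, 0, 0, 0, 0, 0, 0, 0, 0, 0, 0, 0, 0, 0, 0, 0, 0, 0, 0, 0, 0]'| grep -E 'rot|force:'
python3 go.py 500 13.2 60.7 5
python3 - <<'E'
from h import *
t=env.grab_frame('top');cv2.imwrite('pics/t8.png',t)
cv2.imwrite('pics/ins3.png',cv2.convertScaleAbs(cv2.resize(t[125:195,200:300],None,fx=8,fy=8,interpolation=cv2.INTER_CUBIC),alpha=1.5))
E
```

```text
ee_rot: [179.9, 0.1, 4.5]
force: [0.2, -0.6, -0.9]
gripper_force: 40.0
ee_rot: [180.0, 0.1, 4.9]
force: [1.2, -0.7, -1.1]
gripper_force: 40.0
t 22.3 at [500.   14.4  61.5] [1.8e+02 1.0e-01 4.9e+00] w 29.8 f [ 1.2 -0.7 -1.1]
shift in tool axes (translate first): [-0.1  1.2  0.8]  then rotvec [ 0.   0.1 -0.1]
if rotated first: [-0.1  1.2  0.8]
```

View pics/ins3.png

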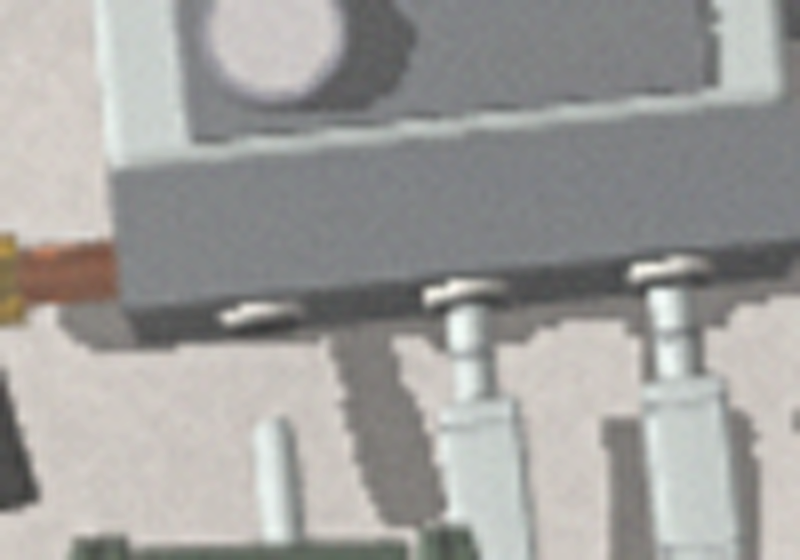

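Ports b and a show equal visible stems, so both are home. The third stem's line meets the port_c collar at (262,315), which is aligned. Insert it.

```bash
python3 drive.py '[10, 0.6, 0.8, 0, 0, -0.1, 10, 0, 0, 0, 0, 0, 10, 0, 0, 0, 0, 0, 5, 0, 0, 0, 0, 0, 3, 0, 0, 0, 0, 0, 0, 0, 0, 0, 0, 0, 0, 0, 0, 0, 0, 0]'| grep -E 'pos|rot|force:'
python3 drive.py '[3, 0, 0, 0, 0, 0, 3, 0, 0, 0, 0, 0, 3, 0, 0, 0, 0, 0, 0, 0, 0, 0, 0, 0, 0, 0, 0, 0, 0, 0]'| grep -E 'pos|force:'
```

```text
ee_pos: [537.8, 16.2, 60.4]
ee_rot: [180.0, 0.1, 5.0]
force: [-0.2, 0.0, -0.9]
gripper_force: 40.0
ee_pos: [547.1, 17.0, 60.6]
force: [-0.4, 1.1, -0.5]
gripper_force: 40.0
```

```bash
python3 drive.py '[3, -0.2, 0.1, 0, 0, 0, 3, 0, 0, 0, 0, 0, 3, 0, 0, 0, 0, 0, 0, 0, 0, 0, 0, 0, 0, 0, 0, 0, 0, 0]'| grep -E 'pos|force:'
python3 drive.py '[4, 0, 0, 0, 0, 0, 4, 0, 0, 0, 0, 0, 0, 0, 0, 0, 0, 0, 0, 0, 0, 0, 0, 0]'| grep -E 'pos|force:'
python3 drive.py '[3, 0, 0, 0, 0, 0, 3, 0, 0, 0, 0, 0, 0, 0, 0, 0, 0, 0, 0, 0, 0, 0, 0, 0]'| grep -E 'pos|force:'
```

```text
ee_pos: [556.2, 18.0, 60.5]
force: [0.2, -0.4, -0.7]
gripper_force: 40.0
ee_pos: [561.9, 18.6, 60.4]
force: [-5.1, -0.1, 3.4]
gripper_force: 40.0
ee_pos: [567.3, 19.0, 60.4]
force: [-7.1, -0.7, 3.6]
gripper_force: 40.0
```

```bash
python3 drive.py '[3, 0, 0, 0, 0, 0, 3, 0, 0, 0, 0, 0, 3, 0, 0, 0, 0, 0, 0, 0, 0, 0, 0, 0, 0, 0, 0, 0, 0, 0]'| grep -E 'pos|force:'
python3 drive.py '[2, 0, 0, 0, 0, 0, 2, 0, 0, 0, 0, 0, 0, 0, 0, 0, 0, 0, 0, 0, 0, 0, 0, 0]'| grep -E 'pos|force:'
python3 drive.py '[2, 0, 0, 0, 0, 0, 2, 0, 0, 0, 0, 0, 0, 0, 0, 0, 0, 0, 0, 0, 0, 0, 0, 0]'| grep -E 'pos|force:'
```

```text
ee_pos: [576.1, 19.8, 60.4]
force: [-8.5, -1.0, 5.3]
gripper_force: 40.0
ee_pos: [579.6, 20.1, 60.5]
force: [-9.8, -0.8, 5.6]
gripper_force: 40.0
ee_pos: [579.6, 20.2, 59.7]
force: [-16.4, -1.7, 8.2]
gripper_force: 40.0
```

All three tubes are at the stop. Release, then check the lever.

```bash
python3 drive.py '[-4, 0, 0, 0, 0, 0, 0, 0, 0, 0, 0, 0, 0, 0, 0, 0, 0, 0]'| grep -E 'pos|force:'
python3 drive.py '[0, 0, 0, 0, 0, 0, 0, 0, 0, 0, 0, 0, 0, 0, 0, 0, 0, 0, 0, 0, -10, 0, 0, 0, 0, 0, -25, 0, 0, 0, 0, 0, -35, 0, 0, 0, 0, 0, -35, 0, 0, 0, 0, 0, 0, 0, 0, 0]' 50| grep -E 'pos|force:|width'
python3 drive.py '[-45, 0, 0, 0, 0, 0, -45, 0, 0, 0, 0, 0, -45, 0, 0, 0, 0, 0, -45, 0, 0, 0, 0, 0, 0, 0, 0, 0, 0, 0, 0, 0, 0, 0, 0, 0]' 0 20| grep pos
python3 - <<'E'
from h import *
t=env.grab_frame('top');s=env.grab_frame('scene');cv2.imwrite('pics/t9.png',t);cv2.imwrite('pics/s9.png',s)
a=cv2.convertScaleAbs(cv2.resize(t[135:205,175:295],None,fx=6,fy=6,interpolation=cv2.INTER_CUBIC),alpha=1.5)
c=np.zeros((600,720,3),np.uint8);c[:420]=a;cv2.imwrite('pics/v1.png',a)
E
python3 chk.py pics/t9.png
```

```text
ee_pos: [579.7, 20.1, 59.7]
force: [-8.0, -1.3, 1.9]
gripper_force: 40.0
ee_pos: [586.9, 20.5, 171.8]
force: [0.4, -0.3, 0.6]
gripper_width: 50.2
gripper_force: 0.0
ee_pos: [403.7, 4.8, 166.3]
{'A': 0.23, 'B': 0.44, 'C': 0.39, 'E1': 0.31, 'E2': 0.04, 'S1': 0.15, 'S2': 0.0, 'mug': 0.0, 'jar': 0.0, 'carton': 0.0, 'manif': 0.0}
```

View pics/v1.png

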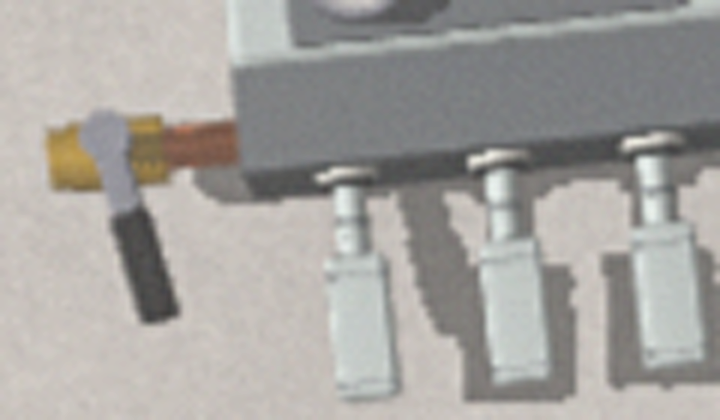

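The three tubes are seated with equal visible stems (about 75 px each). The lever pivot is at (105,132) and its tip end at (162,318).

```bash
python3 - <<'E'
from h import *
q=lambda *p:[(175+(x+.5)/6-.5,135+(y+.5)/6-.5) for x,y in p]
P=atz('top',q((105,132),(161,319)),128);print(P,np.linalg.norm(P[1]-P[0]),np.degrees(np.arctan2(*(P[0]-P[1])[[1,0]])))
E
python3 go.py 595 146 165 15.3
```

```text
[[666.44457889 136.06016354 128.        ]
 [577.83106343 111.2090606  128.        ]] 92.03223588001009 15.66581815371653
t 28.0 at [405.4   4.9 166. ] [180.  -0.   5.] w 0.5 f [0.4 0.5 0.5]
shift in tool axes (translate first): [ 201.1 -124.2    1. ]  then rotvec [  0.   -0.  -10.3]
if rotated first: [220.1 -86.1   1. ]
```

```bash
python3 drive.py '[0, 0, 0, 0, 0, -5.3, 0, 0, 0, 0, 0, -5.3, 36, -14, 0, 0, 0, 0, 36, -14, 0, 0, 0, 0, 36, -14, 0, 0, 0, 0, 36, -14, 0, 0, 0, 0, 36, -14, 0, 0, 0, 0, 37.8, -14, 0, 0, 0, 0]'| grep -E 'force:'
python3 drive.py '[0, 0, 15, 0, 0, 0, 0, 0, 0, 0, 0, 0, 0, 0, 0, 0, 0, 0]'| grep -E 'force:'
python3 go.py 592.5 144.5 113 15.66
```

```text
force: [2.0, 0.6, 1.1]
gripper_force: 0.0
force: [-0.0, 0.4, 0.3]
gripper_force: 0.0
t 29.1 at [591.  144.2 149.5] [180.    0.2  15.6] w 0.2 f [-0.   0.4  0.3]
shift in tool axes (translate first): [ 1.6  0.1 36.5]  then rotvec [ 0.   0.2 -0.1]
if rotated first: [ 1.5  0.1 36.5]
```

```bash
python3 drive.py '[1.6, 0, 15, 0, 0.2, 0, 0, 0, 15, 0, 0, 0, 0, 0, 6.5, 0, 0, 0, 0, 0, 0, 0, 0, 0, 0, 0, 0, 0, 0, 0]'| grep -E 'pos|force:'
python3 drive.py '[0, 3, 0, 0, 0, 0, 0, 3.5, 0, 0, 0, 0, 0, 0, 0, 0, 0, 0, -2.3, 9.95, 0, 0, 0, -8, -2.3, 9.95, 0, 0, 0, -8, 0, 0, 0, 0, 0, 0]'| grep -E 'pos|rot|force:'
python3 go.py 620 120 113 31.66
```

```text
ee_pos: [593.0, 144.5, 114.8]
force: [0.1, -0.4, 0.3]
gripper_force: 0.0
ee_pos: [597.0, 117.5, 114.2]
ee_rot: [179.9, -0.2, 31.5]
force: [-0.3, -0.3, 1.0]
gripper_force: 0.0
t 30.2 at [597.  117.5 114.2] [179.9  -0.2  31.5] w 0.8 f [-0.3 -0.3  1. ]
shift in tool axes (translate first): [20.9  9.9  1.2]  then rotvec [ 0.1 -0.2 -0.2]
if rotated first: [20.9  9.9  1.2]
```

```bash
python3 drive.py '[-2.3, 9.95, 0, 0, 0, -8, -2.3, 9.95, 0, 0, 0, -8, -2.3, 9.95, 0, 0, 0, -8, -2.3, 9.95, 0, 0, 0, -8, 0, 0, 0, 0, 0, 0]'| grep -E 'pos|rot|force:'
python3 drive.py '[-2.3, 9.95, 0, 0, 0, -8, -2.3, 9.95, 0, 0, 0, -8, -2.3, 9.95, 0, 0, 0, -8, 0, 0, 0, 0, 0, 0, 0, 0, 0, 0, 0, 0]'| grep -E 'pos|rot|force:'
python3 drive.py '[-1.2, 6, 0, 0, 0, -5, 0, 0, 0, 0, 0, 0, 0, 0, 0, 0, 0, 0]'| grep -E 'pos|rot|force:'
python3 - <<'E'
from h import *
t=env.grab_frame('top');s=env.grab_frame('scene')
a=cv2.convertScaleAbs(cv2.resize(t[125:205,165:265],(400,320),interpolation=cv2.INTER_CUBIC),alpha=1.5)
b=cv2.convertScaleAbs(cv2.resize(s[130:230,250:350],(400,400),interpolation=cv2.INTER_CUBIC),alpha=1.5)
c=np.zeros((400,800,3),np.uint8);c[:320,:400]=a;c[:,400:]=b;cv2.imwrite('pics/v2.png',c)
E
```

```text
ee_pos: [617.7, 83.1, 113.9]
ee_rot: [179.9, -0.1, 63.4]
force: [-0.2, -0.0, -1.8]
gripper_force: 0.0
ee_pos: [642.9, 67.7, 113.8]
ee_rot: [179.9, 0.0, 87.3]
force: [0.3, 0.3, 0.0]
gripper_force: 0.0
ee_pos: [648.8, 66.2, 114.0]
ee_rot: [179.9, 0.0, 92.4]
force: [-0.4, 0.5, 0.5]
gripper_force: 0.1
```

View pics/v2.png

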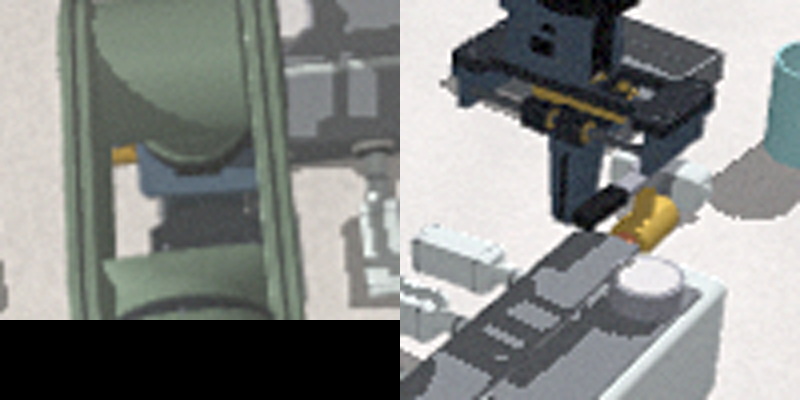

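The scene half shows the lever swung over the manifold, nearly parallel to the plate (black grip at (600,210)). I'll add a small extra push, then retreat and check.

```bash
python3 drive.py '[-0.6, 3.5, 0, 0, 0, -3, 0, 0, 0, 0, 0, 0, 0, 0, 0, 0, 0, 0]'| grep -E 'pos|rot|force:'
python3 drive.py '[0, -10, 0, 0, 0, 0, 0, -15, 0, 0, 0, 0, 0, 0, -30, 0, 0, 0, 0, -45, -20, 0, 0, 0, 0, -45, 0, 0, 0, 0, 0, -45, 0, 0, 0, 0, 0, -45, 0, 0, 0, 0, 0, 0, 0, 0, 0, 0]'| grep -E 'pos'
python3 - <<'E'
from h import *
t=env.grab_frame('top');s=env.grab_frame('scene')
cv2.imwrite('pics/t10.png',t)
cv2.imwrite('pics/v3.png',cv2.convertScaleAbs(cv2.resize(t[120:270,130:365],None,fx=3.4,fy=3.4,interpolation=cv2.INTER_CUBIC),alpha=1.5))
E
python3 chk.py pics/t10.png
```

```text
ee_pos: [652.4, 65.5, 114.0]
ee_rot: [179.9, 0.0, 95.5]
force: [-0.7, -0.4, -0.1]
gripper_force: 0.5
ee_pos: [441.0, 45.2, 162.8]
{'A': 0.27, 'B': 0.71, 'C': 0.62, 'E1': 0.04, 'E2': 0.12, 'S1': 0.21, 'S2': 0.0, 'mug': 0.0, 'jar': 0.0, 'carton': 0.0, 'manif': 0.0}
```

View pics/v3.png

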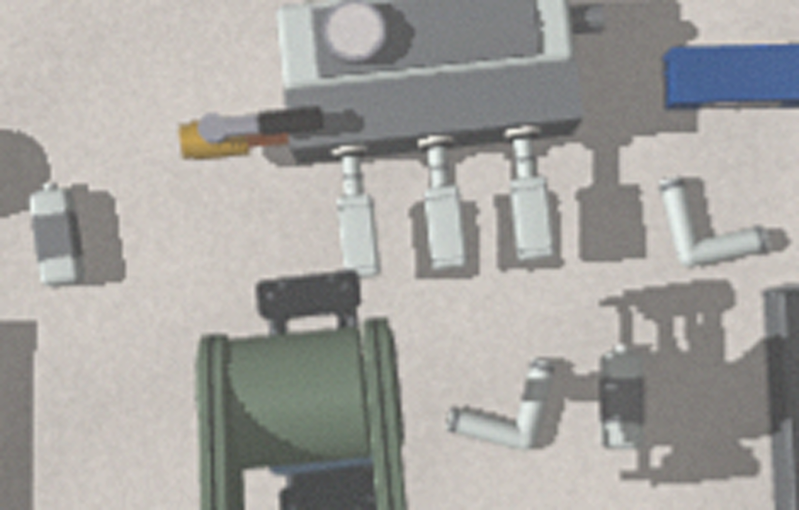

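The lever lies in line with the pipe, from (210,128) to (360,118), all tubes are seated, and the loose parts are unmoved. Next is the spent cartridge at (620,395).

```bash
python3 drive.py '[0, 0, 0, 0, 0, 8.4, 0, 0, 0, 0, 0, 8.4, 0, 0, 0, 0, 0, 8.4, 0, 0, 0, 0, 0, 8.4, 0, 0, 0, 0, 0, 8.4, 0, 0, 0, 0, 0, 8.4, 0, 0, 0, 0, 0, 8.4, 0, 0, 0, 0, 0, 8.4]' 60| grep -E 'rot'
python3 drive.py '[0, 0, 0, 0, 0, 8.4, 0, 0, 0, 0, 0, 8.4, 0, 0, 0, 0, 0, 8.4, 0, 0, 0, 0, 0, 4.6, 0, 0, 0, 0, 0, 0, 0, 0, 0, 0, 0, 0]'| grep -E 'rot'
python3 go.py 433.4 -208.2 100 -1.5
```

```text
ee_rot: [179.9, -0.2, 28.0]
ee_rot: [-180.0, -0.2, -1.3]
t 34.2 at [449.5  45.8 163.4] [-180.    -0.2   -1.3] w 60.1 f [ 0.4 -0.   0.7]
shift in tool axes (translate first): [-10.3 254.3  63.3]  then rotvec [-0.  -0.2  0.2]
if rotated first: [ -9.5 254.4  63.4]
```

```bash
python3 drive.py '[-1.5, 42, 8, 0, -0.2, 0.2, -1.5, 42, 8, 0, 0, 0, -1.5, 43, 8, 0, 0, 0, -1.5, 43, 8, 0, 0, 0, -2, 42, 8, 0, 0, 0, -2, 42.3, 8, 0, 0, 0, 0, 0, 0, 0, 0, 0, 0, 0, 0, 0, 0, 0]'| grep -E 'rot'
python3 drive.py '[0, 0, 0, 0, 0, 0, 0, 0, 0, 0, 0, 0, 0, 0, 0, 0, 0, 0]'| grep -E 'rot'
python3 go.py 433.4 -208.2 5 -1.5; python3 chk.py pics/t11.png
```

```text
ee_rot: [-179.9, 0.1, -1.7]
ee_rot: [-180.0, 0.0, -1.5]
t 35.4 at [ 431.7 -207.2  115.7] [-180.     0.    -1.5] w 60.3 f [-0.   0.1  0.1]
shift in tool axes (translate first): [  1.8   1.  110.7]  then rotvec [-0.  0. -0.]
if rotated first: [  1.7   1.  110.7]
{'A': 0.24, 'B': 0.44, 'C': 0.3, 'E1': 0.15, 'E2': 0.04, 'S1': 0.7, 'S2': 0.0, 'mug': 0.0, 'jar': 0.0, 'carton': 0.0, 'manif': 0.0}
```

```bash
python3 drive.py '[1.8, 1, 40, 0, 0, 0, 0, 0, 40, 0, 0, 0, 0, 0, 20, 0, 0, 0, 0, 0, 10, 0, 0, 0, 0, 0, 0, 0, 0, 0, 0, 0, 0, 0, 0, 0]'| grep -E 'pos|force:'
python3 drive.py '[0, 0, 0, 0, 0, 0, 0, 0, 0, 0, 0, 0, 0, 0, 0, 0, 0, 0, 0, 0, 0, 0, 0, 0]' 20 40 | grep -E 'pos|width|force'
python3 drive.py '[0, 0, -20, 0, 0, 0, 0, 0, -40, 0, 0, 0, 0, 0, -40, 0, 0, 0, 0, 0, -20, 0, 0, 0, 0, 0, 0, 0, 0, 0, 0, 0, 0, 0, 0, 0]'| grep -E 'pos|width|force'
python3 go.py 427 -385 125 0
```

```text
ee_pos: [433.9, -209.5, 6.3]
force: [0.8, -0.2, 0.2]
gripper_force: 0.0
ee_pos: [433.3, -209.2, 6.1]
force: [-1.6, 1.6, 5.1]
gripper_width: 36.0
gripper_force: 40.0
ee_pos: [432.6, -209.0, 124.9]
force: [0.1, -0.1, -2.2]
gripper_width: 35.9
gripper_force: 40.0
t 37.0 at [ 432.6 -209.   124.9] [-1.8e+02  1.0e-01 -1.6e+00] w 35.9 f [ 0.1 -0.1 -2.2]
shift in tool axes (translate first): [-6.00e-01  1.76e+02 -1.00e-01]  then rotvec [-0.   0.1 -1.6]
if rotated first: [-5.60e+00  1.76e+02 -1.00e-01]
```

```bash
python3 drive.py '[0, 25, 0, 0, 0, 0, 0, 35, 0, 0, 0, 0, 0, 35, 0, 0, 0, 0, 0, 35, 0, 0, 0, 0, 0, 30, 0, 0, 0, 0, 0, 16, 0, 0, 0, -1.6, 0, 0, 0, 0, 0, 0, 0, 0, 0, 0, 0, 0]'| grep -E 'pos|width'
python3 drive.py '[0, 0, 30, 0, 0, 0, 0, 0, 40, 0, 0, 0, 0, 0, 28, 0, 0, 0, 0, 0, 0, 0, 0, 0, 0, 0, 0, 0, 0, 0]'| grep -E 'pos|width|force:'
python3 drive.py '[0, 0, 0, 0, 0, 0, 0, 0, 0, 0, 0, 0, 0, 0, 0, 0, 0, 0, 0, 0, -40, 0, 0, 0, 0, 0, -40, 0, 0, 0, 0, 0, -40, 0, 0, 0, 0, 0, 0, 0, 0, 0]' 50| grep -E 'pos|width|force:'
python3 go.py 590 -267.3 120 13
```

```text
ee_pos: [427.1, -384.0, 123.4]
gripper_width: 35.7
ee_pos: [428.1, -384.1, 27.4]
force: [1.4, -0.4, -0.6]
gripper_width: 35.6
gripper_force: 40.0
ee_pos: [431.1, -388.0, 154.3]
force: [0.0, 0.1, -0.1]
gripper_width: 49.8
gripper_force: 0.0
t 39.0 at [ 431.1 -388.   154.3] [179.5  -0.5  -0. ] w 49.8 f [ 0.   0.1 -0.1]
shift in tool axes (translate first): [ 158.5 -121.1   34.7]  then rotvec [  0.6  -0.5 -13. ]
if rotated first: [182.  -81.8  34.3]
```

```bash
python3 drive.py '[0, 0, 0, 0, 0, -6, 0, 0, 0, 0, 0, -6, 40, -18, 4, 0, 0, 0, 40, -18, 4, 0, 0, 0, 40, -18, 4, 0, 0, 0, 40, -18, 4, 0, 0, 0, 20, -9, 4, 0, 0, 0, 0, 0, 0, 0, 0, 0]'| grep -E 'rot'
python3 drive.py '[0, 0, 0, 0, 0, 0, 0, 0, 0, 0, 0, 0]'| grep -E 'rot'
python3 go.py 591.6 -266 2.5 12; python3 chk.py pics/t12.png
```

```text
ee_rot: [-179.9, 0.1, 12.2]
ee_rot: [-180.0, 0.1, 11.9]
t 40.0 at [ 586.4 -269.3  127.3] [-1.80e+02  1.00e-01  1.19e+01] w 49.9 f [ 0.7 -0.8 -0.9]
shift in tool axes (translate first): [  6.   -2.1 124.8]  then rotvec [-0.   0.1 -0.1]
if rotated first: [  5.8  -2.2 124.8]
{'A': 0.26, 'B': 0.48, 'C': 0.32, 'E1': 0.02, 'E2': 0.72, 'S1': 0.26, 'S2': 0.0, 'mug': 0.0, 'jar': 0.49, 'carton': 0.35, 'manif': 0.0}
```

```bash
python3 drive.py '[6, -2.1, 40, 0, 0, 0, 0, 0, 40, 0, 0, 0, 0, 0, 30, 0, 0, 0, 0, 0, 14, 0, 0, 0, 0, 0, 0, 0, 0, 0, 0, 0, 0, 0, 0, 0]'| grep -E 'pos|force:'
python3 drive.py '[0, 0, 0, 0, 0, 0, 0, 0, 0, 0, 0, 0, 0, 0, 0, 0, 0, 0, 0, 0, 0, 0, 0, 0]' 10 30 | grep -E 'pos|width|force'
python3 drive.py '[0, 0, -20, 0, 0, 0, 0, 0, -40, 0, 0, 0, 0, 0, -45, 0, 0, 0, 0, 0, -45, 0, 0, 0, 0, 0, -20, 0, 0, 0, 0, 0, 0, 0, 0, 0, 0, 0, 0, 0, 0, 0]'| grep -E 'pos|width|force'
python3 go.py 400 -100 170 0
```

```text
ee_pos: [593.0, -266.2, 4.2]
force: [0.4, -0.4, 0.3]
gripper_force: 0.0
ee_pos: [592.9, -265.4, 3.6]
force: [-0.9, -0.1, 0.9]
gripper_width: 21.5
gripper_force: 30.1
ee_pos: [592.4, -265.0, 172.5]
force: [0.0, 0.9, -1.4]
gripper_width: 21.5
gripper_force: 30.0
t 41.8 at [ 592.4 -265.   172.5] [-1.799e+02  1.000e-01  1.200e+01] w 21.5 f [ 0.   0.9 -1.4]
shift in tool axes (translate first): [-153.9 -201.3    3.1]  then rotvec [-0.1  0.1 12. ]
if rotated first: [-192.4 -165.     2.5]
```

```bash
python3 drive.py '[0, 0, 0, 0, 0, 6, 0, 0, 0, 0, 0, 6, -10, -30, 0, 0, 0, 0, -12, -40, 0, 0, 0, 0, -12, -40, 0, 0, 0, 0, -12, -40, 0, 0, 0, 0, -12, -40, 0, 0, 0, 0, -12, -40, 0, 0, 0, 0]'| grep -E 'pos'
python3 drive.py '[-12, -40, 0, 0, 0, 0, -12, -40, 0, 0, 0, 0, 0, -40, 0, 0, 0, 0, 0, -40, 0, 0, 0, 0, 0, -40, 0, 0, 0, 0, 0, -40, 0, 0, 0, 0, 0, -40, 0, 0, 0, 0, 0, -40, 0, 0, 0, 0]'| grep -E 'pos'
python3 drive.py '[0, -40, 0, 0, 0, 0, 0, -40, 0, 0, 0, 0, 0, -40, 0, 0, 0, 0, 0, -30, 0, 0, 0, 0, 0, 0, 0, 0, 0, 0, 0, 0, 0, 0, 0, 0, 0, 0, 0, 0, 0, 0]'| grep -E 'pos|width'
python3 go.py 475 450 20 0
```

```text
ee_pos: [520.8, -33.7, 170.9]
ee_pos: [497.7, 285.7, 170.8]
ee_pos: [498.8, 433.2, 172.0]
gripper_width: 21.6
t 44.0 at [498.8 433.2 172. ] [ 1.799e+02  2.000e-01 -1.000e-01] w 21.6 f [-0.9  0.2 -0.3]
shift in tool axes (translate first): [-23.3 -17.1 152.1]  then rotvec [ 0.1  0.2 -0.1]
if rotated first: [-23.8 -16.8 152. ]
```

```bash
python3 drive.py '[-23.5, -17, 10, 0, 0, 0, 0, 0, 40, 0, 0, 0, 0, 0, 45, 0, 0, 0, 0, 0, 40, 0, 0, 0, 0, 0, 20, 0, 0, 0, 0, 0, 0, 0, 0, 0, 0, 0, 0, 0, 0, 0]'| grep -E 'pos|width|force:'
python3 drive.py '[0, 0, 0, 0, 0, 0, 0, 0, 0, 0, 0, 0, 0, 0, 0, 0, 0, 0, 0, 0, -40, 0, 0, 0, 0, 0, -45, 0, 0, 0, 0, 0, -45, 0, 0, 0, 0, 0, 0, 0, 0, 0, 0, 0, 0, 0, 0, 0]' 50| grep -E 'pos|width|force:'
python3 go.py 583 282 120 6
```

```text
ee_pos: [476.2, 451.1, 19.2]
force: [0.5, -0.7, -1.1]
gripper_width: 21.3
gripper_force: 30.0
ee_pos: [476.2, 452.2, 150.6]
force: [-0.1, 0.1, -0.8]
gripper_width: 49.7
gripper_force: 0.0
t 45.5 at [476.2 452.2 150.6] [-1.798e+02 -1.000e-01 -0.000e+00] w 49.7 f [-0.1  0.1 -0.8]
shift in tool axes (translate first): [106.8 170.2  30.3]  then rotvec [-0.2 -0.1 -6. ]
if rotated first: [ 88.4 180.4  30.6]
```

```bash
python3 drive.py '[0, 0, 0, 0, 0, -5.5, 18, 35, 5, 0, 0, 0, 18, 36, 6, 0, 0, 0, 18, 36, 6, 0, 0, 0, 18, 36, 6, 0, 0, 0, 17.9, 36.5, 6, 0, 0, 0, 0, 0, 0, 0, 0, 0, 0, 0, 0, 0, 0, 0]' 60| grep -E 'rot'
python3 drive.py '[0, 0, 0, 0, 0, 0, 0, 0, 0, 0, 0, 0]'| grep -E 'rot'
python3 go.py 583.2 282.1 5 5.5; python3 chk.py pics/t13.png
```

```text
ee_rot: [180.0, 0.3, 5.3]
ee_rot: [-180.0, 0.1, 5.6]
t 46.5 at [581.5 282.7 119.2] [-1.8e+02  1.0e-01  5.6e+00] w 60.2 f [-0.3  0.3  0. ]
shift in tool axes (translate first): [  1.8   0.8 114.1]  then rotvec [-0.   0.1  0.1]
if rotated first: [  1.6   0.8 114.2]
{'A': 0.48, 'B': 0.48, 'C': 0.33, 'E1': 0.02, 'E2': 0.75, 'S1': 0.59, 'S2': 0.73, 'mug': 0.21, 'jar': 0.0, 'carton': 0.03, 'manif': 0.0}
```

```bash
python3 drive.py '[1.8, 0.8, 40, 0, 0, 0, 0, 0, 40, 0, 0, 0, 0, 0, 23, 0, 0, 0, 0, 0, 10, 0, 0, 0, 0, 0, 0, 0, 0, 0, 0, 0, 0, 0, 0, 0]'| grep -E 'pos|force:'
python3 drive.py '[0, 0, 0, 0, 0, 0, 0, 0, 0, 0, 0, 0, 0, 0, 0, 0, 0, 0, 0, 0, 0, 0, 0, 0]' 20 40 | grep -E 'pos|width|force'
python3 drive.py '[0, 0, -20, 0, 0, 0, 0, 0, -40, 0, 0, 0, 0, 0, -45, 0, 0, 0, 0, 0, -45, 0, 0, 0, 0, 0, -20, 0, 0, 0, 0, 0, 0, 0, 0, 0, 0, 0, 0, 0, 0, 0]'| grep -E 'pos|width|force'
python3 go.py 427 -452 170 0
```

```text
ee_pos: [584.9, 281.9, 7.7]
force: [-0.2, -1.0, 0.2]
gripper_force: 0.0
ee_pos: [585.1, 282.0, 7.9]
force: [-0.3, 3.0, 5.7]
gripper_width: 36.0
gripper_force: 40.0
ee_pos: [583.4, 280.2, 175.0]
force: [-0.4, 0.6, -2.4]
gripper_width: 36.0
gripper_force: 40.0
t 48.3 at [583.4 280.2 175. ] [179.9   0.2   5.5] w 36.0 f [-0.4  0.6 -2.4]
shift in tool axes (translate first): [-225.3  714.     6.5]  then rotvec [0.1 0.2 5.5]
if rotated first: [-156.4  732.2    5. ]
```

```bash
python3 drive.py '[-20, 0, 0, 0, 0, 5.5, -30, 20, 0, 0, 0, 0, -30, 35, 0, 0, 0, 0, -30, 40, 0, 0, 0, 0, -20, 40, 0, 0, 0, 0, -15, 40, 0, 0, 0, 0, -11.4, 40, 0, 0, 0, 0, 0, 40, 0, 0, 0, 0]'| grep -E 'pos'
python3 drive.py '[0, 40, 0, 0, 0, 0, 0, 40, 0, 0, 0, 0, 0, 40, 0, 0, 0, 0, 0, 40, 0, 0, 0, 0, 0, 40, 0, 0, 0, 0, 0, 40, 0, 0, 0, 0, 0, 40, 0, 0, 0, 0, 0, 40, 0, 0, 0, 0]'| grep -E 'pos'
python3 drive.py '[0, 40, 0, 0, 0, 0, 0, 40, 0, 0, 0, 0, 0, 40, 0, 0, 0, 0, 0, 37, 0, 0, 0, 0, 0, 0, 0, 0, 0, 0, 0, 0, 0, 0, 0, 0, 0, 0, 0, 0, 0, 0]'| grep -E 'pos|width'
python3 go.py 427 -452 26 0
```

```text
ee_pos: [423.9, 22.7, 174.0]
ee_pos: [425.7, -296.6, 173.5]
ee_pos: [426.8, -451.2, 174.5]
gripper_width: 35.4
t 50.6 at [ 426.8 -451.2  174.5] [-179.8    0.2   -0. ] w 35.4 f [-1.3  0.  -1.6]
shift in tool axes (translate first): [  0.8   1.3 148.5]  then rotvec [-0.2  0.2 -0. ]
if rotated first: [  0.2   0.8 148.5]
```

```bash
python3 drive.py '[0, 0, 40, 0, 0, 0, 0, 0, 45, 0, 0, 0, 0, 0, 40, 0, 0, 0, 0, 0, 20, 0, 0, 0, 0, 0, 0, 0, 0, 0, 0, 0, 0, 0, 0, 0]'| grep -E 'pos|width|force:'
python3 drive.py '[0, 0, 0, 0, 0, 0, 0, 0, 0, 0, 0, 0, 0, 0, 0, 0, 0, 0, 0, 0, -40, 0, 0, 0, 0, 0, -40, 0, 0, 0, 0, 0, -40, 0, 0, 0, 0, 0, 0, 0, 0, 0, 0, 0, 0, 0, 0, 0]' 50| grep -E 'pos|width|force:'
python3 go.py 436.2 -131.7 130 -16
python3 chk.py pics/t14.png
```

```text
ee_pos: [427.8, -452.1, 31.8]
force: [0.5, -0.8, -1.2]
gripper_width: 35.9
gripper_force: 40.0
ee_pos: [427.8, -453.3, 153.0]
force: [0.8, 1.1, -0.0]
gripper_width: 49.7
gripper_force: 0.0
t 52.0 at [ 427.8 -453.3  153. ] [ 1.799e+02 -1.000e-01 -0.000e+00] w 49.7 f [ 0.8  1.1 -0. ]
shift in tool axes (translate first): [   8.2 -321.6   22.3]  then rotvec [ 0.1 -0.1 16. ]
if rotated first: [ -80.6 -311.4   23. ]
{'A': 0.22, 'B': 0.43, 'C': 0.28, 'E1': 0.02, 'E2': 0.17, 'S1': 0.54, 'S2': 0.5, 'mug': 0.0, 'jar': 0.0, 'carton': 0.0, 'manif': 0.0}
```

```bash
python3 drive.py '[1, -35, 0, 0, 0, 0, 1, -40, 0, 0, 0, 0, 1, -41, 3, 0, 0, 0, 1, -41, 4, 0, 0, 0, 1, -41, 4, 0, 0, 0, 1, -41, 4, 0, 0, 0, 1, -41, 4, 0, 0, 0, 1, -41.6, 4, 0, 0, 0]'| grep -E 'rot'
python3 drive.py '[0, 0, 0, 0, 0, 8, 0, 0, 0, 0, 0, 8, 0, 0, 0, 0, 0, 0, 0, 0, 0, 0, 0, 0]'| grep -E 'rot'
python3 go.py 436.2 -131.7 2.5 -16
```

```text
ee_rot: [-179.9, 0.2, -0.1]
ee_rot: [-180.0, 0.2, -15.9]
t 53.2 at [ 434.9 -131.1  127.5] [-180.     0.2  -15.9] w 50.1 f [-1.   0.5 -0.2]
shift in tool axes (translate first): [  1.9   0.3 125. ]  then rotvec [-0.   0.2  0.1]
if rotated first: [  1.4   0.2 125. ]
```

```bash
python3 drive.py '[1.7, 0.3, 40, 0, 0, 0, 0, 0, 40, 0, 0, 0, 0, 0, 30, 0, 0, 0, 0, 0, 14, 0, 0, 0, 0, 0, 0, 0, 0, 0, 0, 0, 0, 0, 0, 0]'| grep -E 'pos|force:'
python3 drive.py '[0, 0, 0, 0, 0, 0, 0, 0, 0, 0, 0, 0, 0, 0, 0, 0, 0, 0, 0, 0, 0, 0, 0, 0]' 10 30 | grep -E 'pos|width|force'
python3 drive.py '[0, 0, -20, 0, 0, 0, 0, 0, -40, 0, 0, 0, 0, 0, -45, 0, 0, 0, 0, 0, -45, 0, 0, 0, 0, 0, 0, 0, 0, -8, 0, 0, 0, 0, 0, -8, 0, 0, 0, 0, 0, 0, 0, 0, 0, 0, 0, 0]'| grep -E 'pos|width|force'
python3 go.py 380 390 150 0
```

```text
ee_pos: [437.1, -132.2, 4.4]
force: [0.5, -0.1, 0.2]
gripper_force: 0.0
ee_pos: [437.3, -132.0, 4.9]
force: [-0.1, -1.3, 2.3]
gripper_width: 21.2
gripper_force: 30.1
ee_pos: [437.0, -131.9, 154.3]
force: [0.5, 0.4, -1.1]
gripper_width: 21.2
gripper_force: 30.0
t 55.0 at [ 437.  -131.9  154.3] [-1.8e+02  1.0e-01 -2.0e-01] w 21.2 f [ 0.5  0.4 -1.1]
shift in tool axes (translate first): [ -58.7 -521.7    4.6]  then rotvec [-0.   0.1 -0.2]
if rotated first: [ -57.  -521.9    4.3]
```

```bash
python3 drive.py '[-4, -30, 0, 0, 0, 0, -4, -38, 0, 0, 0, 0, -4, -38, 0, 0, 0, 0, -4, -38, 0, 0, 0, 0, -4, -38, 0, 0, 0, 0, -4, -38, 0, 0, 0, 0, -4, -38, 0, 0, 0, 0, -4, -38, 0, 0, 0, 0]'| grep -E 'pos'
python3 drive.py '[-4, -38, 0, 0, 0, 0, -4, -38, 0, 0, 0, 0, -4, -38, 0, 0, 0, 0, -4, -38, 0, 0, 0, 0, -4, -38, 0, 0, 0, 0, -5, -36, 0, 0, 0, 0, 0, 0, 0, 0, 0, 0, 0, 0, 0, 0, 0, 0]'| grep -E 'pos|width'
python3 drive.py '[0, 0, 0, 0, 0, 0, 0, 0, 0, 0, 0, 0]'| grep -E 'pos|width'
python3 go.py 380 390 20 0
```

```text
ee_pos: [404.8, 165.5, 154.3]
ee_pos: [380.0, 390.0, 153.8]
gripper_width: 21.5
ee_pos: [380.7, 388.8, 154.6]
gripper_width: 21.6
t 56.9 at [380.7 388.8 154.6] [ 1.8e+02  1.0e-01 -1.0e-01] w 21.6 f [-0.1 -0.8 -0.2]
shift in tool axes (translate first): [ -0.5  -1.2 134.6]  then rotvec [ 0.   0.1 -0.1]
if rotated first: [ -0.7  -1.2 134.6]
```

```bash
python3 drive.py '[0, 0, 40, 0, 0, 0, 0, 0, 45, 0, 0, 0, 0, 0, 40, 0, 0, 0, 0, 0, 10, 0, 0, 0, 0, 0, 0, 0, 0, 0, 0, 0, 0, 0, 0, 0]'| grep -E 'pos|width|force:'
python3 drive.py '[0, 0, 0, 0, 0, 0, 0, 0, 0, 0, 0, 0, 0, 0, 0, 0, 0, 0, 0, 0, -40, 0, 0, 0, 0, 0, -45, 0, 0, 0, 0, 0, -45, 0, 0, 0, 0, -30, -30, 0, 0, 0, 0, 0, 0, 0, 0, 0]' 50| grep -E 'pos|width|force:'
python3 drive.py '[-35, 35, -10, 0, 0, 0, -35, 40, 0, 0, 0, 0, -20, 40, 0, 0, 0, 0, 0, 40, 0, 0, 0, 0, 0, 0, 0, 0, 0, 0, 0, 0, 0, 0, 0, 0]'| grep -E 'pos'
python3 - <<'E'
from h import *
t=env.grab_frame('top');s=env.grab_frame('scene')
cv2.imwrite('pics/t15.png',t)
cv2.imwrite('pics/f1.png',cv2.convertScaleAbs(cv2.resize(t[105:290,60:450],None,fx=2.05,fy=2.05,interpolation=cv2.INTER_CUBIC),alpha=1.6))
cv2.imwrite('pics/f2.png',cv2.convertScaleAbs(cv2.resize(s[100:370,20:380],None,fx=2.2,fy=2.2,interpolation=cv2.INTER_CUBIC),alpha=1.4))
E
```

```text
ee_pos: [381.7, 390.8, 21.4]
force: [0.5, 1.6, 0.5]
gripper_width: 21.6
gripper_force: 30.0
ee_pos: [383.0, 424.8, 185.6]
force: [-0.0, -1.1, 0.3]
gripper_width: 49.6
gripper_force: 0.0
ee_pos: [292.8, 267.3, 189.6]
```

View pics/f1.png

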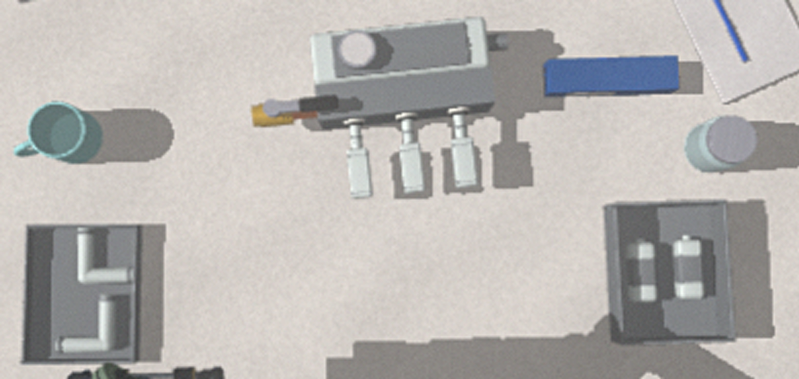

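View pics/f2.png

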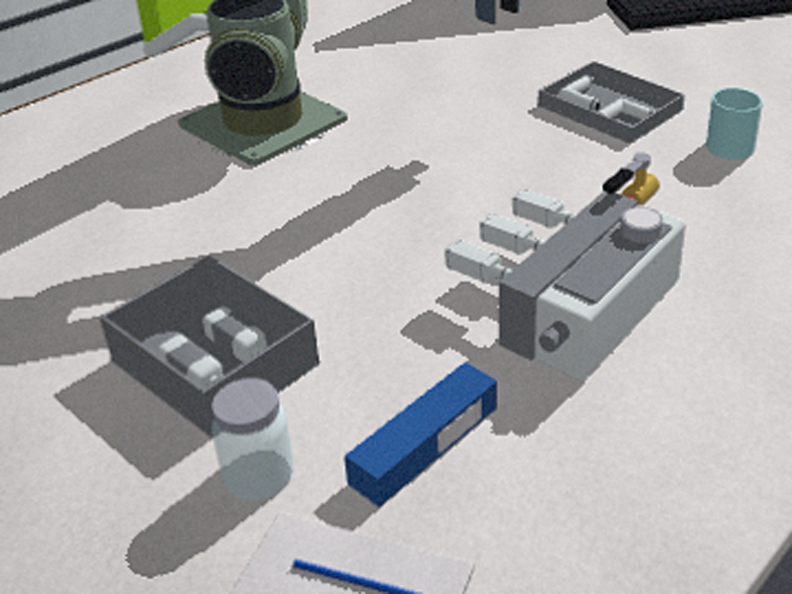

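Top view: both elbows are in the tray at (100,260) and (90,330), and both cartridges are in the bin at (640,270) and (688,267). The tubes are seated with equal visible stems of about 34 mm (33 mm expected), and the lever is in line. The mug, jar and carton have not moved. The scene view agrees with all of this.

```bash
python3 -c "
from workcell import env
print(env.job_done())"
```

```text
the job is handed in; nothing more can be done
None
```

The job is handed in, with no verdict returned: going by the camera images, all three tubes are home, the valve is on, both elbows are in the tray, both spent cartridges are in the bin, and the mug, jar and carton are where they were.

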